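# Stand the mixing palette up on the drying ledge

### The arm

A 6-joint arm with a two-finger parallel gripper is mounted at the origin on the work surface. World frame = base frame: x ahead of the robot, y to its left, z up, the work surface at z = 0. Lengths are in m, angles in rad, forces in N, time in s.
With the tool pointing down it reaches from about 0.4 to 0.825 m from the base axis. Payload 7 kg.
Tool frame: the origin (TCP) lies at the very end of the fingers, on their centre line; the grasp point (between the pads) lies 19 mm behind it; z points along the fingers, y is the line along which they close (so a half turn about z gives the same grasp; the last joint's range is limited). The gripper opens to 88 mm and grips with 3 to 60 N. Pads are 19 mm wide; open, the fingers measure 130 mm over their backs; the gripper's body (78 mm by 193 mm) begins 47 mm behind the grasp point.
Start: joints at [1.52, 0.359, 0.012, 0, -1.224, -0.288], TCP at [0.224, 0.637, 0.204] pointing down, gripper open.
Joint ranges: [-3.07, 3.07], [-1.43, 2.12], [-1.02, 1.25], [-3.03, 1.67], [-3.05, -0], [-3.03, 3.03]. Speed limits (rad/s): [2.39, 2.39, 3.01, 3.14, 3.14, 3.14].

### API

Orientations are given as [roll, pitch, yaw] about the fixed x, y, z axes, in that order (R = Rz(yaw) Ry(pitch) Rx(roll)).
In Python, from station import * gives the robot as it stands.
- The arm moves only by the tool servo_tool, never from a script. Its argument "moves" is a list of rows, each an object of numbers: "jaw": the opening, from 0 (shut) to 1 (fully open); "dx", "dy", "dz": the shift along the world's x, y, z in m; "roll": the turn about the world's z in degrees. A call has exactly 10 rows; each row shifts and turns the commanded pose from where the row before left it; what a row does not reach is not made up. A row lasts 1/8 s, in which the tool goes at most 62.5 mm and 10.7 degrees, less where a joint would pass 70% of its speed; a pose out of reach is approached as far as the arm can. A call with a gripper value outside its range is refused whole. The fingers move at their own pace and stop on an object; "newtons" is the grip in N (left out, the last holds). Time passes only in rows, so rows that do not move let the fingers close, or fill a call up. It gives the time, the measured TCP pose, the force, the opening and the grip force at its end, in the units of the state.
- get_state(): the state, without advancing time (a new reading comes with each control period).
- grab_frame(name): name is "side" or "top" or "wrist"; returns (picture, depth): 480x640x3 uint8, red, green, blue; 480x640 float32, m along the optical axis (not along the pixel's ray), 0 where there is no reading.
- calibration(name): a dict with "intrinsics" (3x3 intrinsics, pixels), "R" (3x3) and "t" (3): a world point X has camera coordinates R X + t. Camera axes: x right, y down, z forward; pixel columns grow to the right and rows downward; lengths in m; the calibration is good to about 2 mm. A picture is of the moment at which its call begins: read the wrist's pose just before it. calibration takes no time and is no camera call; for the wrist camera it gives the pose at the moment of the call.
- job_done(): hands the job in; it is judged then, once.
The state is a dict: "t": time; "q": joint angles; "qd": joint speeds; "joint_efforts": joint torques, N m; "eef_pos": TCP position; "ee_rot": TCP orientation; "force": force on the tool from outside, world axes, zero at the start; "moment": the same for the moment, N m; "width": finger opening in m; "gripper_force": force on a finger pad.
Only numpy, scipy, OpenCV 4.12 (cv2) and the standard library are available. Lean on these libraries where they do the work, as an engineer would, in place of code of your own. Each camera call takes 0.05 s, during which the arm holds its last target. There are 200 camera calls.

### The job

The washed porcelain mixing palette lies flat on the bench: stand it on the narrow steel drying ledge, on one long edge, centred along the ledge, its back flush against the low back rail and its coloured wells facing out. To change your grip, first lay it wells up and centred on the two slanted arms of the blue stand, down against the black toes, and let go of it; then take it again by its upper edge and carry it to the ledge. Porcelain chips: set it down gently, and leave the other things on the bench where they are.

Things in the scene. Friction and masses are not known exactly. Their poses are not given: they have to be found in the camera images.
- palette: White porcelain slab 66 x 140 x 12 mm, about 0.26 kg, lying flat on the bench, ten round coloured wells (flat markings) up. Origin: centre of its back (underside as it lies); x across the 66 mm width, y along the 140 mm length, z out of the face with the wells. A half turn about z makes no difference.
- arms: Two slanted blue arms, 45 degrees. Origin: on the slope where it meets the black toes, midway between the arms, 55 mm above the bench; x up the slope, y level, z square out of the slope. Arms 20 mm wide, centred at y = -50 and 50 mm, x = 0 to 52, 8 thick; toes on each arm 14 mm high at x = -6 to 0. Open between them. Palette in place: its origin at x 33, y 0, z 0.
- ledge: Steel ledge with low back rail, leaning back 18 degrees. Origin: inner corner of ledge top and rail front, mid-length, 78 mm above the bench; x square into the rail (-x is out), y along the ledge, z up the rail. Ledge 170 mm long, 20 deep (x = -20 to 0); rail 34 high, 6 thick (x = 0 to 6). Palette in place: origin at x 0, y 0, z 33 mm, its z axis along -x of this frame.
- cast: Off-white plaster tooth cast, 56 x 54 x 27 mm, loose; leave it alone. Origin under its centre.
- jar: White jar with blue cap, 50 mm across, 55 mm high, loose; leave it alone. Origin under its centre.
- dish: Small blue ceramic dish, 60 mm across, 26 mm high, loose; leave it alone. Origin under its centre.
- waxbox: Green plastic box 55 x 50 x 30 mm, loose; leave it alone. Origin under its centre.
- spatula: Spatula with black handle, 170 mm long, lying to one side; leave it alone.
- stand: The whole blue stand that carries the slanted arms, fixed to the bench. Origin: centre of the underside of its base; the slope faces its -x. Base 100 x 150 x 12 mm, posts under the arms; a crossbar joins the arms below the slope, 7 to 17 mm up from the toes.
- rack: The whole drying rack that carries the ledge, fixed to the bench. Origin: centre of the underside of its base; the ledge's open front faces its -x. Dark base 110 x 190 x 12 mm, two posts.
There are look-alikes about, which are no part of the job. Of the things like the palette, leave any that is purple or red; of the rest the larger one is meant.

How it is judged:
By the outcome, as a careful person would: the job done as asked, in the order asked, and still so for the second after the job is handed in, with the robot touching nothing.
It also fails if it takes over 72 s, if anything falls off the work surface, if the arm or the gripper's body presses on something with over 40 N, if the wrist force passes 120 N, or if a joint passes its speed limit or range.

## Working session

There is one attempt and no reset: what is moved stays moved. The work goes in short steps, Python scripts to look and compute and a tool call to move; the robot and the scene stay as the last step left them, time stands still between calls to the robot, and variables do not carry over. Pictures are saved under pics/ and viewed, at most 10 in all, crops included, and the job is handed in when it is done.

Besides the shell and the picture viewer there is one more tool, called after "Emit:" as name(argument=value, ...) on one line, values as JSON. servo_tool: Moves the arm, as the interface text tells. Its arguments: {"type":"object","properties":{"moves":{"type":"array","items":{"type":"object","properties":{"jaw":{"type":"number"},"dx":{"type":"number"},"dy":{"type":"number"},"dz":{"type":"number"},"roll":{"type":"number"}}}},"newtons":{"type":"number"}},"required":["moves"]}

```bash
mkdir -p pics; cat > h.py <<'E'
from station import *
import numpy as np, cv2
def snap(n,f):
    im,d=grab_frame(n); c=calibration(n)
    cv2.imwrite(f'pics/{f}.png',im[:,:,::-1]); np.savez(f'pics/{f}.npz',im=im,d=d,K=c['intrinsics'],R=c['R'],t=c['t'])
def cloud(f):
    z=np.load(f'pics/{f}.npz'); d=z['d']; K=z['K']; v,u=np.mgrid[:480,:640]
    P=np.stack([(u-K[0,2])/K[0,0]*d,(v-K[1,2])/K[1,1]*d,d],-1)
    return z['im'],(P-z['t'])@z['R'],d
E
python3 - <<'E'
from h import *
snap('top','top1'); snap('side','side1')
s=get_state(); print(s)
E
```

```text
{'t': 0.1, 'q': array([ 1.52010256e+00,  3.59316543e-01,  1.11477671e-02, -2.97181107e-04,
       -1.22411990e+00, -2.88108899e-01]), 'qd': array([ 0.00057933, -0.00100463,  0.00154726,  0.00099521,  0.00018005,
       -0.00093202]), 'joint_efforts': array([-3.12265642e-03, -5.84164524e+01,  2.93751258e+01,  7.01561540e+00,
        1.01172575e-02, -5.90204877e-05]), 'eef_pos': array([0.22421193, 0.63616582, 0.20331645]), 'ee_rot': array([ 3.14008243e+00, -1.56203653e-04, -3.38903733e-01]), 'force': array([ 0.27469855, -0.11508068,  0.07102364]), 'moment': array([ 0.01709465, -0.00013028,  0.0026505 ]), 'gripper_force': 0.0, 'width': 0.08730545451164438}
```

View pics/top1.png

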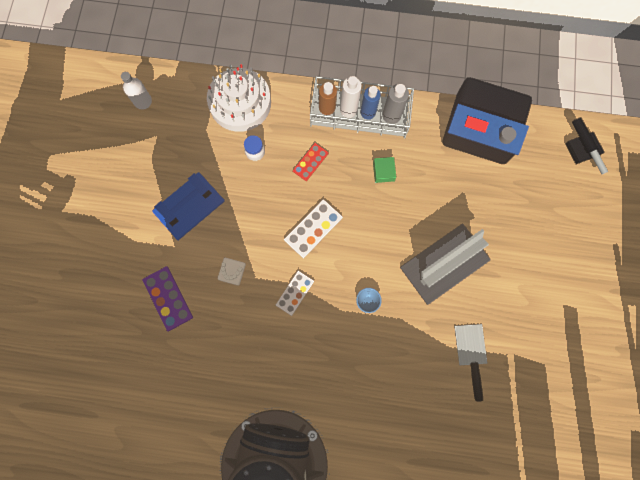

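View pics/side1.png

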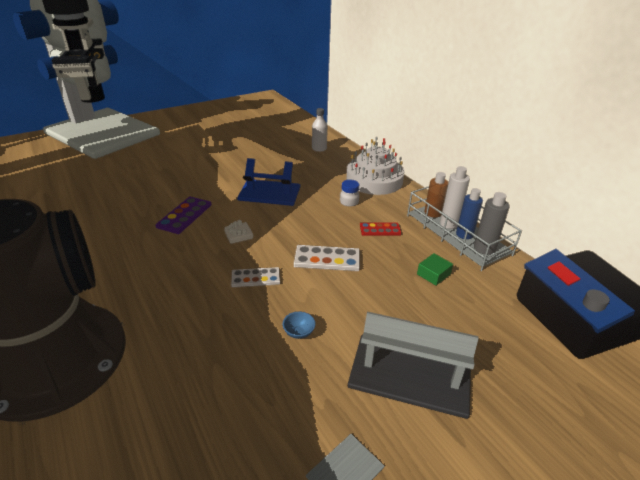

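The large white palette is at top (313,228) and side (327,258). Look-alikes are the small white one at (295,292), the purple one at (167,298) and the red one at (311,161). The larger of the two white ones fits. The stand is at (188,206) and the rack at (445,262). I'll confirm in crops and measure.

```bash
python3 - <<'E'
from h import *
im,P,d=cloud('top1')
for n,(u,v) in dict(palette=(313,228),small=(295,292),base=(275,455),stand=(188,206),rack=(430,280),railtop=(455,255),jar=(254,145),wax=(385,168),dish=(368,300),cake=(237,95),cast=(231,271)).items(): print(n,P[v,u].round(3))
a=cv2.resize(im[170:250,140:240],None,fx=4,fy=4,interpolation=2); b=cv2.resize(im[190:270,265:365],None,fx=4,fy=4,interpolation=2)
c=cv2.resize(im[215:310,392:502],None,fx=3.6,fy=3.6,interpolation=2)[:320,:396]
e=cv2.resize(cloud('side1')[0][140:220,220:320],None,fx=4,fy=4,interpolation=2)[:, :396]
o=np.zeros((600,800,3),np.uint8); o[:300,:400]=a[:300];o[:300,400:]=b[:300];o[300:,:396]=c[:300];o[300:,400:796]=e[:300]
cv2.imwrite('pics/crop1.png',o[:,:,::-1])
E
```

```text
palette [ 0.541 -0.014  0.01 ]
small [0.383 0.008 0.003]
base [ 0.07  -0.011  0.264]
stand [0.555 0.297 0.011]
rack [ 0.442 -0.291  0.081]
railtop [ 0.506 -0.341  0.082]
jar [0.719 0.156 0.047]
wax [ 0.71  -0.169  0.031]
dish [ 0.387 -0.165  0.004]
cake [0.825 0.21  0.088]
cast [0.411 0.165 0.013]
```

View pics/crop1.png

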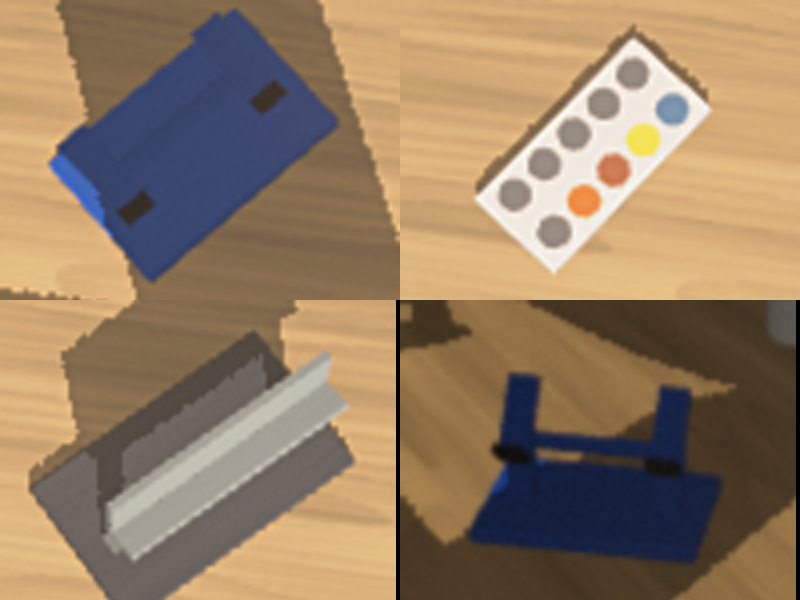

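The crop confirms that the big white palette (10 wells) is the one meant. The stand's toes and the ledge's open front both face the lower right of the top image. Next I fit the poses.

```bash
cat >> h.py <<'E'
def rect(p):
    c,s,a=cv2.minAreaRect((p*1000).astype(np.float32))
    if s[0]<s[1]: a-=90; s=s[::-1]
    return np.round(c,1),np.round(s,1),round((a+90)%180-90,2)   # centre mm, long/short, angle of long side
def poses(f):
    im,P,d=cloud(f); ok=d>0; x,y,z=np.moveaxis(P,-1,0); I=im.astype(int)
    hsv=cv2.cvtColor(im,cv2.COLOR_RGB2HSV)
    def near(cx,cy,r): return ok&(np.hypot(x-cx,y-cy)<r)
    m=near(.541,-.014,.085)&(z>.005)&(z<.03)
    if m.sum()>100: print(f,'palette',m.sum(),rect(P[m][:,:2]),np.median(z[m]).round(4))
    b=near(.56,.29,.14)&(hsv[...,0]>95)&(hsv[...,0]<130)&(hsv[...,1]>100)
    if (b&(z<.02)).sum()>50:
        print('stand base',rect(P[b&(z>.004)&(z<.02)][:,:2]),np.median(z[b&(z>.004)&(z<.02)]).round(4))
    q=P[b&(z>.04)]; 
    if len(q)>20: print('stand top',len(q),rect(q[:,:2]),q.max(0).round(4))
    k=near(.47,-.33,.16)
    q=P[k&(z>.006)&(z<.02)]
    if len(q)>50: print('rack base',rect(q[:,:2]),np.median(q[:,2]).round(4))
    q=P[k&(z>.06)]
    if len(q)>20: print('rack top',len(q),rect(q[:,:2]),q[:,2].min().round(4),q[:,2].max().round(4))
E
python3 - <<'E'
from h import *
poses('top1'); poses('side1')
E
```

```text
top1 palette 1556 (array([545.4, -16.5]), array([156.9, 154.8]), -21.68) 0.0111
stand base (array([557.1, 298.1]), array([146.5,  99.9]), -39.67) 0.011
stand top 550 (array([557.8, 297.4]), array([120.2,  40.7]), -38.23) [0.6148 0.3492 0.0923]
rack base (array([ 476.3, -337.9]), array([272.2, 256.3]), 68.34) 0.011
rack top 1270 (array([ 497.7, -340. ]), array([171.8,  37.7]), -47.88) 0.0708 0.1151
side1 palette 1374 (array([545.6, -12.7]), array([139.5,  71.2]), -35.79) 0.0121
stand base (array([560.1, 295.9]), array([147.9, 100. ]), -39.98) 0.0119
stand top 372 (array([558.5, 294.2]), array([118.3,  49.7]), -38.3) [0.6162 0.3471 0.0905]
rack base (array([ 480.4, -336.6]), array([247.9, 237.7]), 74.76) 0.0121
rack top 3758 (array([ 500.4, -338.6]), array([170.3,  40.3]), -47.71) 0.0605 0.1123
```

Emit:
servo_tool(moves=[{"dx":0.03,"dy":-0.033,"dz":0.006,"roll":-2,"jaw":1},{"dx":0.03,"dy":-0.033,"dz":0.006,"roll":-2},{"dx":0.03,"dy":-0.033,"dz":0.006,"roll":-2},{"dx":0.03,"dy":-0.033,"dz":0.006,"roll":-2},{"dx":0.03,"dy":-0.033,"dz":0.006,"roll":-2},{"dx":0.03,"dy":-0.033,"dz":0.006,"roll":-2},{"dx":0.03,"dy":-0.033,"dz":0.006,"roll":-2},{"dx":0.03,"dy":-0.033,"dz":0.006,"roll":-2},{"dx":0.03,"dy":-0.033,"dz":0.006,"roll":-2},{"dx":0.03,"dy":-0.033,"dz":0.006,"roll":-2}])

```text
$.moves[1]: bad value
```

```bash
python3 - <<'E'
from h import *
snap('wrist','w1'); s=get_state(); print(s['eef_pos'],s['ee_rot'])
im,P,d=cloud('w1'); z=np.load('pics/w1.npz'); print(-z['R'].T@z['t'], z['R'][2]); print(P[[0,0,479,479,240],[0,639,0,639,320]].round(3)); poses('w1')
E
```

```text
[0.22422102 0.63626222 0.20343875] [ 3.14034812e+00 -1.01784014e-04 -3.38880780e-01]
[0.29382394 0.61256271 0.3839902 ] [-0.26169644  0.09018372 -0.96092761]
[[ 0.482  0.836 -0.   ]
 [ 0.299  0.326  0.011]
 [ 0.262  0.673  0.338]
 [ 0.227  0.583  0.335]
 [ 0.188  0.648 -0.   ]]
```

View pics/w1.png

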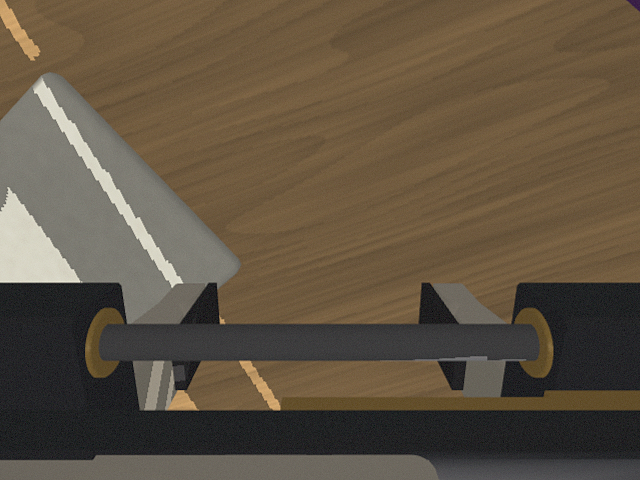

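Emit:
servo_tool(moves=[{"dx":0.026,"dy":-0.028,"dz":0.006,"roll":-2,"jaw":1},{"dx":0.026,"dy":-0.028,"dz":0.006,"roll":-2,"jaw":1},{"dx":0.026,"dy":-0.028,"dz":0.006,"roll":-2,"jaw":1},{"dx":0.026,"dy":-0.028,"dz":0.006,"roll":-2,"jaw":1},{"dx":0.026,"dy":-0.028,"dz":0.006,"roll":-2,"jaw":1},{"dx":0.026,"dy":-0.028,"dz":0.006,"roll":-2,"jaw":1},{"dx":0.026,"dy":-0.028,"dz":0.006,"roll":-2,"jaw":1},{"dx":0.026,"dy":-0.028,"dz":0.006,"roll":-2,"jaw":1},{"dx":0.026,"dy":-0.028,"dz":0.006,"roll":-2,"jaw":1},{"dx":0.026,"dy":-0.028,"dz":0.006,"roll":-2,"jaw":1}])

```text
t: 1.4
eef_pos: [0.4849, 0.3555, 0.2642]
ee_rot: [3.141, 0.0, -0.689]
force: [0.4, 1.0, -0.2]
width: 0.0877
gripper_force: 0.0
```

```bash
python3 - <<'E'
from h import *
snap('wrist','w2'); s=get_state(); print(s['t'],s['eef_pos'],s['ee_rot'])
im,P,d=cloud('w2'); print(P[[0,0,240,240,240],[0,639,0,639,320]].round(3)); poses('w2')
E
```

```text
1.45 [0.48730745 0.35297286 0.26506391] [-3.14156990e+00 -1.21477605e-03 -6.92091338e-01]
[[ 0.804  0.454  0.054]
 [ 0.432 -0.017  0.001]
 [ 0.683  0.676 -0.   ]
 [ 0.205  0.1    0.001]
 [ 0.444  0.387  0.001]]
stand base (array([560. , 296.8]), array([148.8,  99.1]), -40.18) 0.0128
stand top 4511 (array([542.6, 307.4]), array([161.4, 145.7]), -41.06) [0.6196 0.392  0.3972]
```

View pics/w2.png

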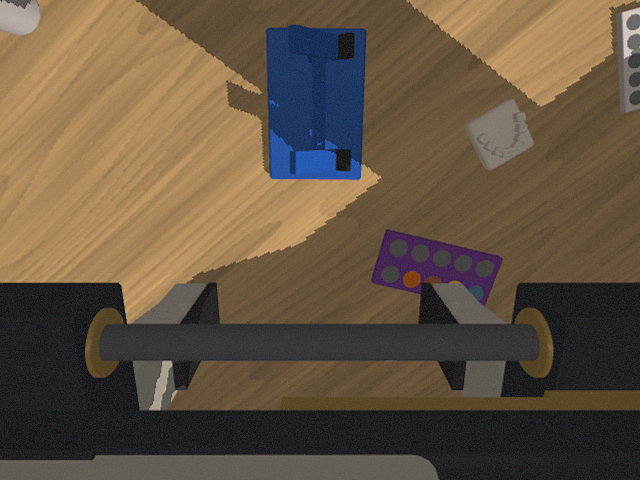

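The wrist view shows the stand from (267,27) to (365,180), with toes at (345,46) and (343,160). I fit the slope origin from the three cameras.

```bash
cat >> h.py <<'E'
def slope(f,yaw=50.0,c=(.5595,.2968)):
    im,P,d=cloud(f); hsv=cv2.cvtColor(im,cv2.COLOR_RGB2HSV); a=np.deg2rad(yaw)
    ex=np.array([np.cos(a),np.sin(a)]); ey=np.array([-np.sin(a),np.cos(a)])
    L=(P[...,:2]-c); X=L@ex; Y=L@ey; Z=P[...,2]
    m=(d>0)&(abs(X)<.08)&(abs(Y)<.09)&(hsv[...,0]>95)&(hsv[...,0]<130)&(hsv[...,1]>90)&(Z>.06)&(Z<.096)
    o=X[m]-(Z[m]-.055); k=abs(o-np.median(o))<.004
    y=Y[m][k]; h,e=np.histogram(y,np.arange(-.07,.072,.005))
    A=np.c_[X[m][k],Y[m][k],np.ones(k.sum())]; w=np.linalg.lstsq(A,Z[m][k],rcond=None)[0]
    print(f,m.sum(),'s0',np.median(o).round(4),'y',np.percentile(y,[1,99]).round(4),'plane',w.round(3)); print(dict(zip((e[:-1]*1000).round(),h)))
    b=(d>0)&(abs(X)<.06)&(abs(Y)<.09)&(im.max(-1)<60)&(Z>.05)&(Z<.08); 
    for s in (-1,1):
        q=b&(np.sign(Y)==s)
        if q.sum()>5: print(' toe',s,q.sum(),X[q].mean().round(4),Y[q].min().round(4),Y[q].max().round(4),Z[q].mean().round(4))
E
python3 - <<'E'
from h import *
for f in('top1','side1','w2'): slope(f)
E
```

```text
top1 340 s0 -0.0183 y [-0.0576  0.0616] plane [ 0.968 -0.001  0.074]
{np.float64(-70.0): np.int64(0), np.float64(-65.0): np.int64(0), np.float64(-60.0): np.int64(19), np.float64(-55.0): np.int64(27), np.float64(-50.0): np.int64(27), np.float64(-45.0): np.int64(27), np.float64(-40.0): np.int64(12), np.float64(-35.0): np.int64(0), np.float64(-30.0): np.int64(0), np.float64(-25.0): np.int64(0), np.float64(-20.0): np.int64(0), np.float64(-15.0): np.int64(0), np.float64(-10.0): np.int64(0), np.float64(-5.0): np.int64(0), np.float64(0.0): np.int64(0), np.float64(5.0): np.int64(1), np.float64(10.0): np.int64(0), np.float64(15.0): np.int64(0), np.float64(20.0): np.int64(0), np.float64(25.0): np.int64(0), np.float64(30.0): np.int64(0), np.float64(35.0): np.int64(0), np.float64(40.0): np.int64(25), np.float64(45.0): np.int64(29), np.float64(50.0): np.int64(31), np.float64(55.0): np.int64(31), np.float64(60.0): np.int64(12), np.float64(65.0): np.int64(0)}
 toe -1 6 -0.0276 -0.055 -0.0399 0.0597
 toe 1 33 -0.028 0.0436 0.0603 0.0606
side1 250 s0 -0.0163 y [-0.0597  0.0582] plane [0.952 0.005 0.0
[... 1317 characters left out ...]
0.0): np.int64(0), np.float64(-25.0): np.int64(0), np.float64(-20.0): np.int64(0), np.float64(-15.0): np.int64(0), np.float64(-10.0): np.int64(0), np.float64(-5.0): np.int64(0), np.float64(0.0): np.int64(0), np.float64(5.0): np.int64(0), np.float64(10.0): np.int64(0), np.float64(15.0): np.int64(0), np.float64(20.0): np.int64(0), np.float64(25.0): np.int64(0), np.float64(30.0): np.int64(0), np.float64(35.0): np.int64(38), np.float64(40.0): np.int64(217), np.float64(45.0): np.int64(213), np.float64(50.0): np.int64(211), np.float64(55.0): np.int64(185), np.float64(60.0): np.int64(0), np.float64(65.0): np.int64(0)}
 toe -1 398 -0.0265 -0.0601 -0.0403 0.0617
 toe 1 296 -0.0264 0.0396 0.0592 0.062
```

Emit:
servo_tool(moves=[{"dx":-0.002,"dy":-0.031,"dz":0,"roll":0,"jaw":1},{"dx":-0.002,"dy":-0.031,"dz":0,"roll":0,"jaw":1},{"dx":-0.002,"dy":-0.031,"dz":0,"roll":0,"jaw":1},{"dx":-0.002,"dy":-0.031,"dz":0,"roll":0,"jaw":1},{"dx":-0.002,"dy":-0.031,"dz":0,"roll":0,"jaw":1},{"dx":-0.002,"dy":-0.031,"dz":0,"roll":0,"jaw":1},{"dx":-0.002,"dy":-0.031,"dz":0,"roll":0,"jaw":1},{"dx":-0.002,"dy":-0.031,"dz":0,"roll":0,"jaw":1},{"dx":-0.002,"dy":-0.031,"dz":0,"roll":0,"jaw":1},{"dx":-0.002,"dy":-0.031,"dz":0,"roll":0,"jaw":1}])

```text
t: 2.7
eef_pos: [0.4638, 0.0452, 0.2642]
ee_rot: [-3.141, -0.0, -0.688]
force: [1.0, -0.4, 0.3]
width: 0.0878
gripper_force: 0.0
```

```bash
python3 - <<'E'
from h import *
get_state();snap('wrist','w3'); s=get_state(); print(s['t'],s['eef_pos'],s['ee_rot'])
def pal(f):
    im,P,d=cloud(f); z=P[...,2]
    lo,hi=(.008,.0165)
    m=((d>0)&(np.hypot(P[...,0]-.543,P[...,1]+.014)<.095)&(z>lo)&(z<hi)).astype(np.uint8)
    m=cv2.morphologyEx(m,cv2.MORPH_OPEN,np.ones((3,3)))
    n,l,st,_=cv2.connectedComponentsWithStats(m); i=1+st[1:,4].argmax(); q=P[l==i]
    print(f,len(q),rect(q[:,:2]),np.median(q[:,2]).round(4))
for f in('top1','side1','w3'): pal(f)
E
```

```text
2.75 [0.46314026 0.04290617 0.26433416] [ 3.14110400e+00 -1.56513027e-04 -6.88181646e-01]
top1 1058 (array([542.4, -13.7]), array([138.9,  66.1]), -35.88) 0.0115
side1 1297 (array([545.6, -12.6]), array([139.4,  71. ]), -35.96) 0.0122
w3 9024 (array([541.6, -14.6]), array([140. ,  66.1]), -35.72) 0.012
```

The arm was still settling during the wrist shots, so I retake this one with it at rest.

```bash
cat >> h.py <<'E'
def pal(f):
    im,P,d=cloud(f); z=P[...,2]
    lo,hi=(.008,.0165)
    m=((d>0)&(np.hypot(P[...,0]-.543,P[...,1]+.014)<.095)&(z>lo)&(z<hi)).astype(np.uint8)
    m=cv2.morphologyEx(m,cv2.MORPH_OPEN,np.ones((3,3)))
    n,l,st,_=cv2.connectedComponentsWithStats(m); i=1+st[1:,4].argmax(); q=P[l==i]
    print(f,len(q),rect(q[:,:2]),np.median(q[:,2]).round(4))
E
python3 - <<'E'
from h import *
for i in range(3):
    snap('wrist',f'w4{i}'); s=get_state(); print(s['t'],s['eef_pos'].round(4)); pal(f'w4{i}')
E
```

```text
2.8 [0.4636 0.0442 0.2643]
w40 9014 (array([543., -11.]), array([140.2,  66.1]), -35.82) 0.012
2.85 [0.464  0.0452 0.2643]
w41 9014 (array([542.9, -11.1]), array([140.1,  66.1]), -35.68) 0.0119
2.9 [0.4641 0.0459 0.2643]
w42 9028 (array([542.7, -11.4]), array([140.2,  66.1]), -35.71) 0.0119
```

Emit:
servo_tool(moves=[{"dx":0.0196,"dy":-0.0145,"dz":0,"roll":0.9,"jaw":1},{"dx":0.0196,"dy":-0.0145,"dz":0,"roll":0.9,"jaw":1},{"dx":0.0196,"dy":-0.0145,"dz":0,"roll":0.9,"jaw":1},{"dx":0.0196,"dy":-0.0145,"dz":0,"roll":0.9,"jaw":1},{"dx":0,"dy":0,"dz":-0.04,"roll":0,"jaw":1},{"dx":0,"dy":0,"dz":-0.05,"roll":0,"jaw":1},{"dx":0,"dy":0,"dz":-0.05,"roll":0,"jaw":1},{"dx":0,"dy":0,"dz":-0.05,"roll":0,"jaw":1},{"dx":0,"dy":0,"dz":-0.03,"roll":0,"jaw":1},{"dx":0,"dy":0,"dz":0,"roll":0,"jaw":1}])

```text
t: 4.15
eef_pos: [0.541, -0.0113, 0.0419]
ee_rot: [3.137, 0.003, -0.624]
force: [-0.5, -0.3, 1.3]
width: 0.0876
gripper_force: 0.0
```

```bash
python3 - <<'E'
from h import *
s=get_state(); print(s['t'],s['eef_pos'].round(4),np.rad2deg(s['ee_rot'][2]),s['force'])
E
```

```text
4.15 [ 0.541  -0.0113  0.0419] -35.77539441736403 [-0.51685631 -0.32912921  1.2532699 ]
```

Emit:
servo_tool(moves=[{"dx":0,"dy":0,"dz":-0.02,"roll":0,"jaw":1},{"dx":0,"dy":0,"dz":-0.015,"roll":0,"jaw":1},{"dx":0,"dy":0,"dz":-0.005,"roll":0,"jaw":1},{"dx":0,"dy":0,"dz":0,"roll":0,"jaw":1},{"dx":0,"dy":0,"dz":0,"roll":0,"jaw":0.8},{"dx":0,"dy":0,"dz":0,"roll":0,"jaw":0.7},{"dx":0,"dy":0,"dz":0,"roll":0,"jaw":0.6},{"dx":0,"dy":0,"dz":0,"roll":0,"jaw":0.5},{"dx":0,"dy":0,"dz":0,"roll":0,"jaw":0.5},{"dx":0,"dy":0,"dz":0,"roll":0,"jaw":0.5}], newtons=12)

```text
t: 5.4
eef_pos: [0.5427, -0.0114, 0.0041]
ee_rot: [3.141, 0.0, -0.625]
force: [-0.3, 0.0, 0.2]
width: 0.0441
gripper_force: 0.0
```

```bash
python3 - <<'E'
from h import *
snap('top','t2'); snap('wrist','w5'); s=get_state(); print(s['eef_pos'],s['width'],s['gripper_force'],s['force'])
a=cloud('t2')[0][150:300,220:420]; b=cloud('w5')[0]
o=np.zeros((600,800,3),np.uint8); o[:300,:400]=cv2.resize(a,(400,300)); o[:300,400:]=cv2.resize(b,(400,300))
snap('side','s2'); o[300:,:400]=cv2.resize(cloud('s2')[0][190:340,220:420],(400,300))
cv2.imwrite('pics/c2.png',o[:,:,::-1])
E
```

```text
[ 0.54272019 -0.01139843  0.00413079] 0.04421249746041501 0.0 [ 0.0496793   0.90949259 -0.39665629]
```

View pics/c2.png

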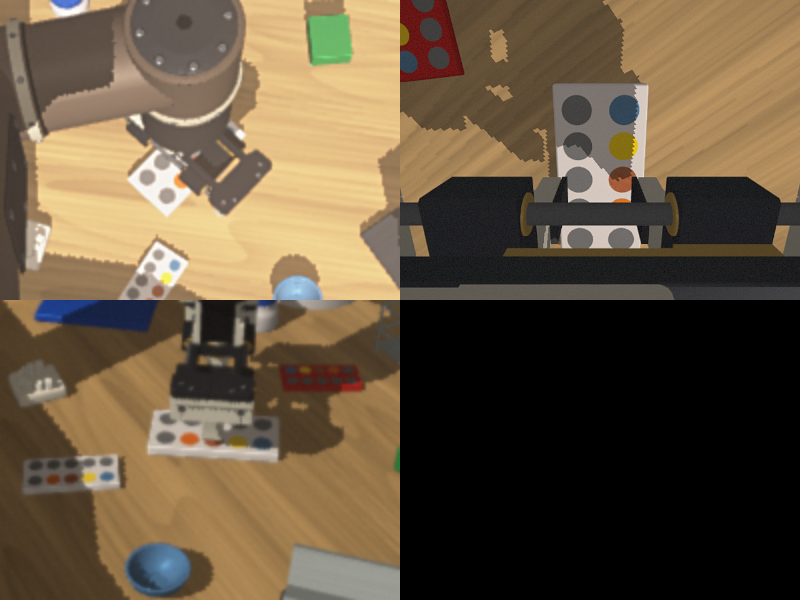

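The side crop shows the fingers above the palette, inside its edges, though the state reads z = 4 mm. I'll measure where the fingertips really are.

```bash
python3 - <<'E'
from h import *
for f in('s2','t2','w5'):
    im,P,d=cloud(f); z=P[...,2]
    L=P[...,:2]-(.5427,-.0114); a=-.625; X=L@(np.cos(a),np.sin(a)); Y=L@(-np.sin(a),np.cos(a))
    for lo in np.arange(.0,.1,.01):
        m=(d>0)&(abs(X)<.02)&(abs(Y)<.08)&(z>lo)&(z<=lo+.01)
        if m.sum()>3: print(f,round(lo,3),m.sum(),'X',X[m].min().round(3),X[m].max().round(3),'Y',Y[m].min().round(3),Y[m].max().round(3))
o=cv2.resize(cloud('s2')[0][210:280,280:380],(800,560),interpolation=2); cv2.imwrite('pics/c3.png',o[:,:,::-1])
E
```

```text
s2 0.0 238 X -0.02 0.02 Y -0.08 0.001
s2 0.01 169 X -0.02 0.02 Y -0.034 0.015
s2 0.03 40 X -0.008 0.013 Y -0.039 -0.033
s2 0.04 40 X -0.009 0.013 Y -0.039 -0.033
s2 0.05 15 X -0.009 0.012 Y -0.039 -0.035
s2 0.08 40 X -0.01 0.016 Y 0.025 0.031
t2 0.0 17 X -0.02 0.019 Y -0.053 0.04
t2 0.01 23 X -0.02 0.014 Y -0.01 0.031
t2 0.09 8 X -0.011 0.015 Y -0.057 -0.057
w5 0.0 4281 X -0.014 0.02 Y -0.08 0.08
w5 0.01 9039 X -0.019 0.02 Y -0.033 0.032
w5 0.02 147 X -0.009 0.009 Y -0.025 0.026
w5 0.03 940 X -0.008 0.011 Y -0.038 0.038
w5 0.04 1256 X -0.003 0.011 Y -0.038 0.038
w5 0.05 1062 X -0.01 0.011 Y -0.038 0.038
w5 0.06 742 X -0.011 0.011 Y -0.036 0.036
w5 0.07 1177 X -0.012 0.005 Y -0.026 0.027
w5 0.08 660 X -0.007 0.012 Y -0.026 0.027
w5 0.09 1270 X -0.0 0.018 Y -0.08 0.08
```

View pics/c3.png

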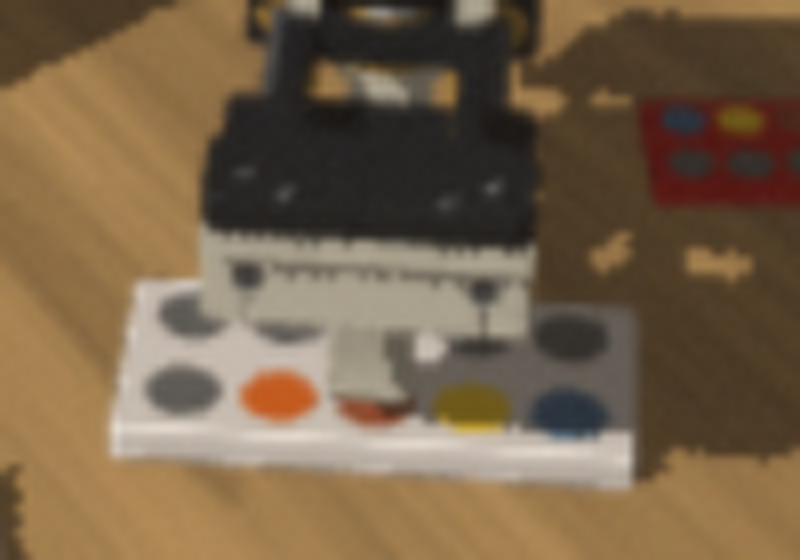

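```bash
python3 - <<'E'
from h import *
for f in('s2','w5'):
    im,P,d=cloud(f); z=P[...,2]
    L=P[...,:2]-(.5427,-.0114); a=-.625; X=L@(np.cos(a),np.sin(a)); Y=L@(-np.sin(a),np.cos(a))
    m=(d>0)&(abs(X)<.013)&(abs(Y)<.041)&(abs(Y)>.018)&(z>.0145)&(z<.07)
    h,e=np.histogram(z[m],np.arange(.014,.06,.002)); print(f,dict(zip((e*1000).round().astype(int).tolist(),h.tolist())))
    for sgn in(-1,1):
        k=m&(Y*sgn>0)
        if k.sum(): i=np.argsort(z[k])[:6]; print(np.c_[X[k][i],Y[k][i],z[k][i]].round(4))
E
```

```text
s2 {14: 0, 16: 0, 18: 0, 20: 0, 22: 0, 24: 0, 26: 0, 28: 3, 30: 8, 32: 8, 34: 4, 36: 12, 38: 8, 40: 9, 42: 7, 44: 8, 46: 9, 48: 7, 50: 5, 52: 8, 54: 2, 56: 0}
[[ 0.0065 -0.0334  0.0293]
 [ 0.0023 -0.0345  0.0298]
 [-0.0039 -0.0352  0.0299]
 [ 0.0128 -0.0342  0.0304]
 [-0.008  -0.0365  0.0306]
 [ 0.0086 -0.0351  0.0308]]
w5 {14: 1, 16: 0, 18: 0, 20: 0, 22: 0, 24: 6, 26: 67, 28: 74, 30: 145, 32: 200, 34: 195, 36: 181, 38: 219, 40: 224, 42: 197, 44: 281, 46: 299, 48: 255, 50: 198, 52: 210, 54: 189, 56: 227}
[[-0.0048 -0.0187  0.0145]
 [ 0.0073 -0.022   0.0256]
 [ 0.0084 -0.0223  0.026 ]
 [-0.0052 -0.0219  0.0262]
 [-0.0056 -0.0219  0.0263]
 [ 0.0053 -0.022   0.0264]]
[[ 0.0083  0.0243  0.0255]
 [ 0.007   0.0225  0.0258]
 [-0.0058  0.0226  0.0259]
 [-0.0053  0.0225  0.0259]
 [ 0.0061  0.0225  0.026 ]
 [ 0.0052  0.0226  0.026 ]]
```

```bash
python3 - <<'E'
from h import *
for f,t,a,w in(('w42',(.4641,.0459,.2643),-.688,.0878),('w1',(.2242,.6363,.2034),-.339,.0873),('w5',(.5427,-.0114,.0041),-.625,.0442)):
    im,P,d=cloud(f); z=P[...,2]-t[2]
    L=P[...,:2]-t[:2]; X=L@(np.cos(a),np.sin(a)); Y=L@(-np.sin(a),np.cos(a))
    m=(d>0)&(abs(X)<.02)&(abs(Y)<.08)&(abs(Y)>w/2-.006)&(z>-.02)&(z<.07)&(P[...,2]>.016)
    i=np.argsort(z[m])[:5]; print(f,m.sum(),np.c_[X[m][i],Y[m][i],z[m][i]].round(4).tolist())
E
```

```text
w42 6366 [[0.0015, 0.0447, 0.0209], [0.0014, 0.0445, 0.0217], [0.0085, 0.0444, 0.0218], [0.0029, 0.0444, 0.0219], [0.0084, -0.0456, 0.022]]
w1 6362 [[-0.0097, 0.0448, 0.0216], [-0.0098, -0.0437, 0.0216], [0.0085, 0.0469, 0.0217], [-0.0038, 0.0448, 0.0217], [0.0085, 0.0447, 0.0217]]
w5 4987 [[0.0083, 0.0243, 0.0214], [0.0073, -0.022, 0.0215], [0.007, 0.0225, 0.0217], [-0.0058, 0.0226, 0.0218], [-0.0053, 0.0225, 0.0218]]
```

Every view puts the real fingertip 21.5 mm above the reported TCP. I allow for that: open, then go lower.

Emit:
servo_tool(moves=[{"dx":0,"dy":0,"dz":0,"roll":0,"jaw":1},{"dx":0,"dy":0,"dz":0,"roll":0,"jaw":1},{"dx":0,"dy":0,"dz":0,"roll":0,"jaw":1},{"dx":0,"dy":0,"dz":0,"roll":0,"jaw":1},{"dx":0,"dy":0,"dz":0,"roll":0,"jaw":1},{"dx":0,"dy":0,"dz":0,"roll":0,"jaw":1},{"dx":0,"dy":0,"dz":0,"roll":0,"jaw":1},{"dx":0,"dy":0,"dz":-0.005,"roll":0,"jaw":1},{"dx":0,"dy":0,"dz":-0.005,"roll":0,"jaw":1},{"dx":0,"dy":0,"dz":0,"roll":0,"jaw":1}])

```text
t: 6.8
eef_pos: [0.5422, -0.0115, -0.0065]
ee_rot: [3.141, 0.001, -0.625]
force: [0.1, -0.2, -0.5]
width: 0.0877
gripper_force: 0.0
```

Emit:
servo_tool(moves=[{"dx":0,"dy":0,"dz":-0.004,"roll":0,"jaw":1},{"dx":0,"dy":0,"dz":-0.004,"roll":0,"jaw":1},{"dx":0,"dy":0,"dz":-0.004,"roll":0,"jaw":1},{"dx":0,"dy":0,"dz":0,"roll":0,"jaw":1},{"dx":0,"dy":0,"dz":0,"roll":0,"jaw":0.8},{"dx":0,"dy":0,"dz":0,"roll":0,"jaw":0.7},{"dx":0,"dy":0,"dz":0,"roll":0,"jaw":0.65},{"dx":0,"dy":0,"dz":0,"roll":0,"jaw":0.6},{"dx":0,"dy":0,"dz":0,"roll":0,"jaw":0.6},{"dx":0,"dy":0,"dz":0,"roll":0,"jaw":0.6}], newtons=12)

```text
t: 8.05
eef_pos: [0.5427, -0.0114, -0.0177]
ee_rot: [3.142, 0.0, -0.625]
force: [-0.4, 0.5, 2.1]
width: 0.0657
gripper_force: 12.0
```

Emit:
servo_tool(moves=[{"dx":0,"dy":0,"dz":0.01,"roll":0,"jaw":0.6},{"dx":0,"dy":0,"dz":0.025,"roll":0,"jaw":0.6},{"dx":0,"dy":0,"dz":0.03,"roll":0,"jaw":0.6},{"dx":0,"dy":0,"dz":0.03,"roll":0,"jaw":0.6},{"dx":0.001,"dy":0.01,"dz":0.025,"roll":0,"jaw":0.6},{"dx":0.001,"dy":0.025,"dz":0.01,"roll":0,"jaw":0.6},{"dx":0.0015,"dy":0.03,"dz":0,"roll":0,"jaw":0.6},{"dx":0.0015,"dy":0.03,"dz":0,"roll":0,"jaw":0.6},{"dx":0.0015,"dy":0.03,"dz":0,"roll":0,"jaw":0.6},{"dx":0.0015,"dy":0.03,"dz":0,"roll":0,"jaw":0.6}])

```text
t: 9.3
eef_pos: [0.5504, 0.1446, 0.1125]
ee_rot: [-3.142, 0.0, -0.625]
force: [1.1, 0.1, -2.5]
width: 0.0659
gripper_force: 12.0
```

Emit:
servo_tool(moves=[{"dx":0.001,"dy":0.03,"dz":0,"roll":-0.6,"jaw":0.6},{"dx":0.001,"dy":0.03,"dz":0,"roll":-0.6,"jaw":0.6},{"dx":0.001,"dy":0.03,"dz":0,"roll":-0.6,"jaw":0.6},{"dx":0.001,"dy":0.03,"dz":0,"roll":-0.6,"jaw":0.6},{"dx":0.001,"dy":0.02,"dz":0,"roll":-0.6,"jaw":0.6},{"dx":0.001,"dy":0.01,"dz":0,"roll":-0.6,"jaw":0.6},{"dx":0.001,"dy":0.004,"dz":0,"roll":-0.6,"jaw":0.6},{"dx":0,"dy":0,"dz":-0.01,"roll":0,"jaw":0.6},{"dx":0,"dy":0,"dz":-0.007,"roll":0,"jaw":0.6},{"dx":0,"dy":0,"dz":0,"roll":0,"jaw":0.6}])

```text
t: 10.55
eef_pos: [0.5573, 0.2966, 0.0941]
ee_rot: [3.14, 0.0, -0.699]
force: [-0.1, 0.3, -2.8]
width: 0.0658
gripper_force: 12.0
```

```bash
python3 - <<'E'
from h import *
snap('side','s3'); snap('top','t3'); snap('wrist','w6'); s=get_state(); print(s['t'],s['eef_pos'].round(4),np.rad2deg(s['ee_rot'][2]),s['width'],s['force'])
slope('s3'); slope('t3')
for f in('s3','w6'):
    im,P,d=cloud(f); a=np.deg2rad(50); L=P[...,:2]-(.546,.2838); X=L@(np.cos(a),np.sin(a)); Y=L@(-np.sin(a),np.cos(a)); z=P[...,2]
    m=(d>0)&(abs(X-.018)<.05)&(abs(Y)<.09)&(abs(z-.117)<.008)&(im.min(-1)>60)
    print(f,m.sum(),'X',np.percentile(X[m],[1,99]).round(4),'Y',np.percentile(Y[m],[.5,99.5]).round(4),np.median(z[m]).round(4))
cv2.imwrite('pics/c4.png',cv2.resize(cloud('s3')[0][100:230,190:370],(800,578))[:,:,::-1])
E
```

```text
10.7 [0.5579 0.2974 0.0953] -40.02065113016964 0.0655343374731816 [-0.13369461  0.18081604 -3.83111899]
s3 214 s0 -0.0166 y [-0.0595  0.0577] plane [ 0.937 -0.002  0.072]
{np.float64(-70.0): np.int64(0), np.float64(-65.0): np.int64(1), np.float64(-60.0): np.int64(21), np.float64(-55.0): np.int64(24), np.float64(-50.0): np.int64(19), np.float64(-45.0): np.int64(17), np.float64(-40.0): np.int64(0), np.float64(-35.0): np.int64(0), np.float64(-30.0): np.int64(0), np.float64(-25.0): np.int64(0), np.float64(-20.0): np.int64(0), np.float64(-15.0): np.int64(0), np.float64(-10.0): np.int64(0), np.float64(-5.0): np.int64(0), np.float64(0.0): np.int64(0), np.float64(5.0): np.int64(0), np.float64(10.0): np.int64(0), np.float64(15.0): np.int64(0), np.float64(20.0): np.int64(0), np.float64(25.0): np.int64(0), np.float64(30.0): np.int64(0), np.float64(35.0): np.int64(0), np.float64(40.0): np.int64(21), np.float64(45.0): np.int64(22), np.float64(50.0): np.int64(22), np.float64(55.0): np.int64(14), np.float64(60.0): np.int64(0), np.float64(65.0): np.int64(0)}
 toe -1 44 -0.0213 -0.0611 -0.0393 0.0605
 toe 1 35 -0.0246 0.0388 0.0586 0.0591
  return _methods._mean(a, axis=axis, dtype=dtype,
  ret = ret.dtype.type(ret / rcount)
Traceback (most recent call last):
  File "h.py", line 38, in slope
    print(f,m.sum(),'s0',np.median(o).round(4),'y',np.percentile(y,[1,99]).round(4),'plane',w.round(3)); print(dict(zip((e[:-1]*1000).round(),h)))
                                                   ~~~~~~~~~~~~~^^^^^^^^^^
IndexError: index -1 is out of bounds for axis 0 with size 0
```

```bash
python3 - <<'E'
from h import *
for f in('s3','w6','t3'):
    im,P,d=cloud(f); a=np.deg2rad(50); L=P[...,:2]-(.5595,.2968); X=L@(np.cos(a),np.sin(a)); Y=L@(-np.sin(a),np.cos(a)); z=P[...,2]
    m=(d>0)&(abs(X)<.05)&(abs(Y)<.09)&(z>.109)&(z<.128)&(im.min(-1)>50)
    m=cv2.morphologyEx(m.astype(np.uint8),cv2.MORPH_OPEN,np.ones((2,2)))>0
    print(f,m.sum(),'X',np.percentile(X[m],[1,99]).round(4),'Y',np.percentile(Y[m],[.5,99.5]).round(4),'z',np.percentile(z[m],[1,50,99]).round(4))
    for lo,hi in((-.068,-.05),(.05,.068)):
        k=m&(Y>lo)&(Y<hi); print('   end',k.sum(),np.percentile(X[k],[1,99]).round(4) if k.sum() else '',np.median(z[k]).round(4))
E
```

```text
s3 584 X [-0.0541  0.2444] Y [-0.268   0.1253] z [-0.0011  0.1228  0.1578]
   end 83 [-0.0358  0.0272] 0.123
   end 71 [-0.0344  0.1716] 0.1231
w6 32148 X [-0.0388  0.0316] Y [-0.0682  0.0446] z [0.1231 0.125  0.1958]
   end 8184 [-0.0326  0.0311] 0.125
   end 0  nan
t3 941 X [-0.041   0.0267] Y [-0.0701  0.0696] z [0.0094 0.1233 0.2077]
   end 225 [-0.0357  0.0256] 0.1232
   end 235 [-0.0355  0.0268] 0.1231
  return _methods._mean(a, axis=axis, dtype=dtype,
  ret = ret.dtype.type(ret / rcount)
```

Emit:
servo_tool(moves=[{"dx":0.0015,"dy":0.0025,"dz":0,"roll":0,"jaw":0.6},{"dx":0.0015,"dy":0.0025,"dz":-0.005,"roll":0,"jaw":0.6},{"dx":0,"dy":0,"dz":-0.006,"roll":0,"jaw":0.6},{"dx":0,"dy":0,"dz":-0.005,"roll":0,"jaw":0.6},{"dx":0,"dy":0,"dz":0,"roll":0,"jaw":0.6},{"dx":0,"dy":0,"dz":-0.002,"roll":0,"jaw":0.5},{"dx":0,"dy":0,"dz":-0.002,"roll":0,"jaw":0.5},{"dx":0,"dy":0,"dz":-0.002,"roll":0,"jaw":0.5},{"dx":0,"dy":0,"dz":-0.002,"roll":0,"jaw":0.5},{"dx":0,"dy":0,"dz":-0.002,"roll":0,"jaw":0.5}], newtons=7)

```text
t: 11.95
eef_pos: [0.5607, 0.3023, 0.0701]
ee_rot: [-3.142, -0.0, -0.698]
force: [-4.0, -2.3, 5.9]
width: 0.0667
gripper_force: 7.0
```

Emit:
servo_tool(moves=[{"dx":0,"dy":0,"dz":-0.002,"roll":0,"jaw":0.4},{"dx":0,"dy":0,"dz":-0.002,"roll":0,"jaw":0.4},{"dx":0,"dy":0,"dz":-0.002,"roll":0,"jaw":0.4},{"dx":0,"dy":0,"dz":-0.002,"roll":0,"jaw":0.4},{"dx":0,"dy":0,"dz":-0.002,"roll":0,"jaw":0.4},{"dx":0,"dy":0,"dz":-0.002,"roll":0,"jaw":0.4},{"dx":0,"dy":0,"dz":-0.002,"roll":0,"jaw":0.4},{"dx":0,"dy":0,"dz":-0.002,"roll":0,"jaw":0.4},{"dx":0,"dy":0,"dz":0,"roll":0,"jaw":0.4},{"dx":0,"dy":0,"dz":0,"roll":0,"jaw":0.4}], newtons=6)

```text
t: 13.2
eef_pos: [0.5612, 0.3032, 0.0532]
ee_rot: [-3.14, -0.0, -0.698]
force: [0.1, -1.7, -1.7]
width: 0.0633
gripper_force: 6.0
```

```bash
cat >> h.py <<'E'
def tilt(f,c=(.5595,.2968),yaw=50.,zlo=.04,zhi=.16):
    # plane through the palette's bright ends, stand axes
    im,P,d=cloud(f); a=np.deg2rad(yaw); L=P[...,:2]-c; X=L@(np.cos(a),np.sin(a)); Y=L@(-np.sin(a),np.cos(a)); z=P[...,2]
    m=(d>0)&(abs(X)<.06)&(abs(Y)<.08)&(abs(Y)>.025)&(z>zlo)&(z<zhi)&(im[...,0]>im[...,2]*.85)&(im.max(-1)>70)
    p=np.c_[X[m],Y[m],z[m]]; rng=np.random.default_rng(0); best=None
    for _ in range(300):
        q=p[rng.choice(len(p),3)]; n=np.cross(q[1]-q[0],q[2]-q[0]); n/=np.linalg.norm(n)+1e-12; k=abs((p-q[0])@n)<.002
        if best is None or k.sum()>best.sum(): best=k
    q=p[best]; n=np.linalg.svd(q-q.mean(0),full_matrices=False)[2][2]; n*=np.sign(n[2]); print(f,len(p),best.sum(),'n',n.round(3),'tilt',np.rad2deg(np.arctan2(-n[0],n[2])).round(1),'X',np.percentile(q[:,0],[1,99]).round(4),'Y',np.percentile(q[:,1],[.5,99.5]).round(4),'z',np.percentile(q[:,2],[1,99]).round(4))
E
python3 - <<'E'
from h import *
s=get_state(); print(s['eef_pos'].round(4),s['width'],s['force'])
snap('top','t4'); snap('side','s4'); tilt('t4'); tilt('s4')
cv2.imwrite('pics/c4.png',cv2.resize(cloud('s4')[0][100:230,190:370],(800,578))[:,:,::-1])
E
```

```text
[0.5612 0.3032 0.0532] 0.06329312782909319 [ 0.06337261 -1.68671092 -1.6519198 ]
t4 888 888 n [-0.797 -0.016  0.604] tilt 52.8 X [-0.0262  0.0331] Y [-0.0681  0.0707] z [0.0788 0.1591]
s4 515 515 n [-0.52  -0.002  0.854] tilt 31.3 X [-0.0257  0.0354] Y [-0.0709  0.0689] z [0.0733 0.1429]
```

View pics/c4.png

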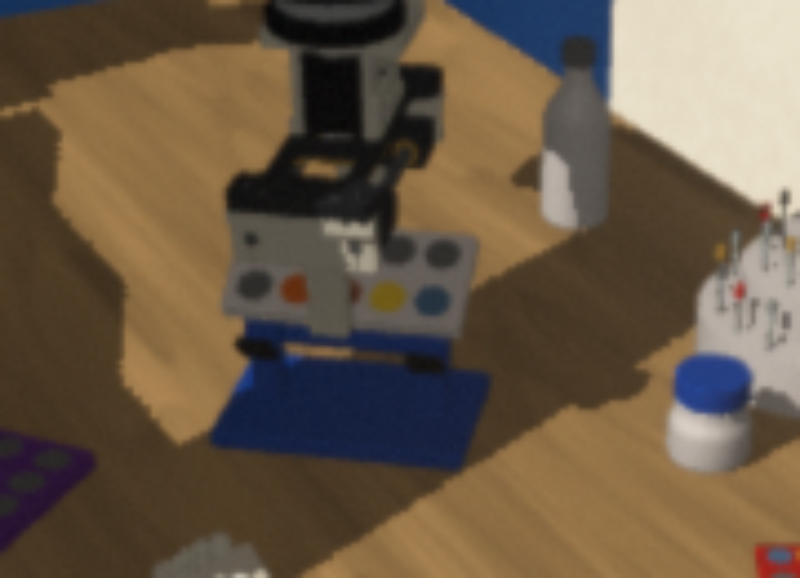

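The side view shows the palette tilting in the grip at about 29°, wells up, centred over the arms with its lower edge above the toes. I continue down.

Emit:
servo_tool(moves=[{"dx":0,"dy":0,"dz":-0.002,"roll":0,"jaw":0.4},{"dx":0,"dy":0,"dz":-0.002,"roll":0,"jaw":0.4},{"dx":0,"dy":0,"dz":-0.002,"roll":0,"jaw":0.4},{"dx":0,"dy":0,"dz":-0.002,"roll":0,"jaw":0.4},{"dx":0,"dy":0,"dz":-0.002,"roll":0,"jaw":0.4},{"dx":0,"dy":0,"dz":-0.002,"roll":0,"jaw":0.4},{"dx":0,"dy":0,"dz":-0.0015,"roll":0,"jaw":0.4},{"dx":0,"dy":0,"dz":0,"roll":0,"jaw":0.4},{"dx":0,"dy":0,"dz":0,"roll":0,"jaw":0.4},{"dx":0,"dy":0,"dz":0,"roll":0,"jaw":0.4}], newtons=6)

```text
t: 14.55
eef_pos: [0.5606, 0.3025, 0.0395]
ee_rot: [3.141, 0.0, -0.698]
force: [0.0, -0.7, -2.9]
width: 0.054
gripper_force: 6.0
```

```bash
python3 - <<'E'
from h import *
s=get_state(); print(s['eef_pos'].round(4),s['width'],s['force'])
snap('top','t5'); snap('side','s5'); tilt('t5',zhi=.12); tilt('s5',zhi=.12)
E
```

```text
[0.5606 0.3025 0.0395] 0.0539875392470963 [ 0.03210425 -0.6608386  -2.89805372]
t5 790 790 n [-0.703 -0.002  0.711] tilt 44.6 X [-0.0224  0.029 ] Y [-0.0684  0.0708] z [0.0653 0.115 ]
s5 497 497 n [-0.733 -0.002  0.68 ] tilt 47.2 X [-0.0219  0.0269] Y [-0.0709  0.0684] z [0.0608 0.1142]
```

Emit:
servo_tool(moves=[{"dx":0,"dy":0,"dz":-0.002,"roll":0,"jaw":0.5},{"dx":-0.001,"dy":-0.0015,"dz":-0.002,"roll":0,"jaw":0.6},{"dx":-0.001,"dy":-0.0015,"dz":-0.001,"roll":0,"jaw":0.62},{"dx":0,"dy":0,"dz":0,"roll":0,"jaw":0.65},{"dx":0,"dy":0,"dz":0,"roll":0,"jaw":0.68},{"dx":0,"dy":0,"dz":0,"roll":0,"jaw":0.72},{"dx":0,"dy":0,"dz":0,"roll":0,"jaw":0.78},{"dx":0,"dy":0,"dz":0,"roll":0,"jaw":0.85},{"dx":0,"dy":0,"dz":0,"roll":0,"jaw":0.9},{"dx":0,"dy":0,"dz":0,"roll":0,"jaw":0.95}])

```text
t: 15.9
eef_pos: [0.5588, 0.2996, 0.0347]
ee_rot: [-3.142, -0.0, -0.698]
force: [-0.1, -0.2, 0.2]
width: 0.0815
gripper_force: 0.0
```

Emit:
servo_tool(moves=[{"dx":0,"dy":0,"dz":0.01,"roll":0,"jaw":0.95},{"dx":0,"dy":0,"dz":0.02,"roll":0,"jaw":0.95},{"dx":0,"dy":0,"dz":0.03,"roll":0,"jaw":0.95},{"dx":0,"dy":0,"dz":0.03,"roll":0,"jaw":0.95},{"dx":-0.015,"dy":0.013,"dz":0.03,"roll":0,"jaw":0.95},{"dx":-0.025,"dy":0.02,"dz":0.03,"roll":0,"jaw":0.95},{"dx":-0.02,"dy":0.016,"dz":0.03,"roll":0,"jaw":0.9},{"dx":-0.015,"dy":0.013,"dz":0.02,"roll":0,"jaw":0.8},{"dx":0,"dy":0,"dz":0,"roll":0,"jaw":0.7},{"dx":0,"dy":0,"dz":0,"roll":0,"jaw":0.6}])

```text
t: 17.15
eef_pos: [0.4836, 0.3613, 0.2345]
ee_rot: [3.141, 0.0, -0.698]
force: [-0.5, -0.6, 0.4]
width: 0.057
gripper_force: 0.0
```

```bash
python3 - <<'E'
from h import *
for i in range(3): snap('wrist','w7')
s=get_state(); print(s['t'],s['eef_pos'].round(4),s['width'],s['force'])
snap('top','t6'); snap('side','s6'); tilt('t6',zhi=.125); tilt('s6',zhi=.125);tilt('w7',zhi=.125); slope('w7')
a=cloud('w7')[0][:300]; b=cloud('s6')[0][100:230,190:390]
o=np.zeros((600,640,3),np.uint8); o[:300]=a; o[300:,:460]=cv2.resize(b,(460,300)); cv2.imwrite('pics/c5.png',o[:,:,::-1])
E
```

```text
17.3 [0.4838 0.3608 0.2337] 0.05319480860221595 [0.46001911 0.32516126 1.08058264]
t6 1077 1077 n [-0.687  0.003  0.726] tilt 43.4 X [-0.0277  0.0246] Y [-0.0679  0.071 ] z [0.0618 0.1102]
s6 719 719 n [-0.706 -0.003  0.708] tilt 44.9 X [-0.0249  0.0242] Y [-0.0708  0.0689] z [0.0604 0.1093]
w7 6357 5553 n [-0.702 -0.001  0.712] tilt 44.6 X [-0.026   0.0212] Y [-0.0653  0.0716] z [0.0639 0.1098]
w7 411 s0 -0.0358 y [-0.0585  0.0519] plane [0.928 0.009 0.09 ]
{np.float64(-70.0): np.int64(0), np.float64(-65.0): np.int64(0), np.float64(-60.0): np.int64(65), np.float64(-55.0): np.int64(121), np.float64(-50.0): np.int64(120), np.float64(-45.0): np.int64(85), np.float64(-40.0): np.int64(5), np.float64(-35.0): np.int64(0), np.float64(-30.0): np.int64(0), np.float64(-25.0): np.int64(0), np.float64(-20.0): np.int64(0), np.float64(-15.0): np.int64(0), np.float64(-10.0): np.int64(0), np.float64(-5.0): np.int64(0), np.float64(0.0): np.int64(0), np.float64(5.0): np.int64(0), np.float64(10.0): np.int64(0), np.float64(15.0): np.int64(0), np.float64(20.0): np.int64(0), np.float64(25.0): np.int64(0), np.float64(30.0): np.int64(0), np.float64(35.0): np.int64(0), np.float64(40.0): np.int64(7), np.float64(45.0): np.int64(1), np.float64(50.0): np.int64(3), np.float64(55.0): np.int64(1), np.float64(60.0): np.int64(3), np.float64(65.0): np.int64(0)}
 toe -1 201 -0.0295 -0.0566 -0.0368 0.063
 toe 1 150 -0.0293 0.0432 0.0631 0.0634
```

View pics/c5.png

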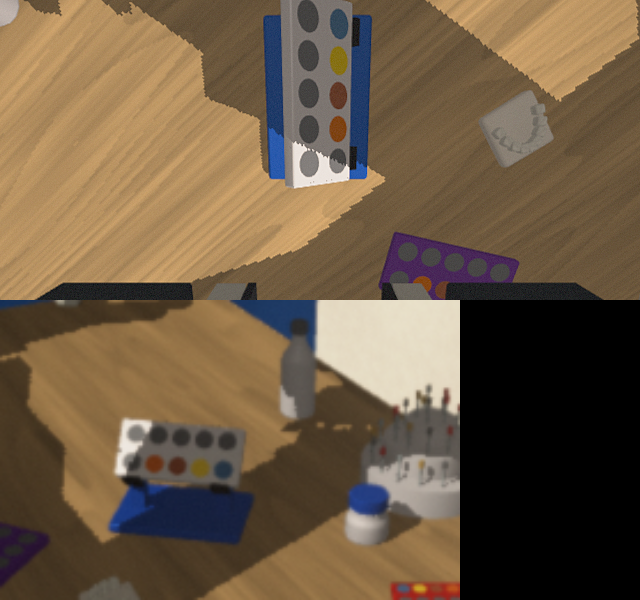

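The palette lies on the arms against the toes (wrist toes at (355,32) and (352,157)), wells up, 45° and centred within about 1 mm, with the gripper clear. Next I take it by the upper edge.

Emit:
servo_tool(moves=[{"dx":0.0175,"dy":-0.0098,"dz":0,"roll":0,"jaw":0.5},{"dx":0.0175,"dy":-0.0098,"dz":0,"roll":0,"jaw":0.5},{"dx":0.0175,"dy":-0.0098,"dz":0,"roll":0,"jaw":0.5},{"dx":0.0175,"dy":-0.0098,"dz":-0.01,"roll":0,"jaw":0.5},{"dx":0.0175,"dy":-0.0098,"dz":-0.02,"roll":0,"jaw":0.5},{"dx":0,"dy":0,"dz":-0.03,"roll":0,"jaw":0.5},{"dx":0,"dy":0,"dz":-0.03,"roll":0,"jaw":0.5},{"dx":0,"dy":0,"dz":-0.02,"roll":0,"jaw":0.5},{"dx":0,"dy":0,"dz":0,"roll":0,"jaw":0.5},{"dx":0,"dy":0,"dz":0,"roll":0,"jaw":0.5}])

```text
t: 18.65
eef_pos: [0.5718, 0.3124, 0.1247]
ee_rot: [3.142, -0.0, -0.698]
force: [0.5, -0.6, 0.9]
width: 0.0441
gripper_force: 0.0
```

```bash
python3 - <<'E'
from h import *
s=get_state(); print(s['t'],s['eef_pos'].round(4),s['width'],s['force'])
E
```

```text
18.65 [0.5718 0.3124 0.1247] 0.044081157717610564 [ 0.45767481 -0.57107298  0.86352119]
```

Emit:
servo_tool(moves=[{"dx":0,"dy":0,"dz":-0.02,"roll":0,"jaw":0.5},{"dx":0,"dy":0,"dz":-0.02,"roll":0,"jaw":0.5},{"dx":0,"dy":0,"dz":-0.013,"roll":0,"jaw":0.5},{"dx":0,"dy":0,"dz":0,"roll":0,"jaw":0.5},{"dx":0,"dy":0,"dz":0,"roll":0,"jaw":0.4},{"dx":0,"dy":0,"dz":0,"roll":0,"jaw":0.33},{"dx":0,"dy":0,"dz":0,"roll":0,"jaw":0.28},{"dx":0,"dy":0,"dz":0,"roll":0,"jaw":0.24},{"dx":0,"dy":0,"dz":0,"roll":0,"jaw":0.2},{"dx":0,"dy":0,"dz":0,"roll":0,"jaw":0.2}], newtons=8)

```text
t: 19.9
eef_pos: [0.5691, 0.3098, 0.0721]
ee_rot: [3.136, 0.0, -0.699]
force: [-7.3, -8.5, 7.8]
width: 0.0226
gripper_force: 9.2
```

Emit:
servo_tool(moves=[{"dx":-0.001,"dy":-0.0015,"dz":0,"roll":0,"jaw":0.15},{"dx":-0.001,"dy":-0.0015,"dz":0.002,"roll":0,"jaw":0.15},{"dx":0,"dy":0,"dz":0.003,"roll":0,"jaw":0.1},{"dx":0,"dy":0,"dz":0.003,"roll":0,"jaw":0.1},{"dx":0,"dy":0,"dz":0.003,"roll":0,"jaw":0.1},{"dx":0,"dy":0,"dz":0.003,"roll":0,"jaw":0.1},{"dx":0,"dy":0,"dz":0.003,"roll":0,"jaw":0.1},{"dx":0,"dy":0,"dz":0.003,"roll":0,"jaw":0.1},{"dx":0,"dy":0,"dz":0.003,"roll":0,"jaw":0.1},{"dx":0,"dy":0,"dz":0.003,"roll":0,"jaw":0.1}], newtons=12)

```text
t: 21.15
eef_pos: [0.5693, 0.3097, 0.0979]
ee_rot: [-3.141, -0.0, -0.698]
force: [-0.7, -1.1, -1.8]
width: 0.0158
gripper_force: 10.7
```

```bash
python3 - <<'E'
from h import *
s=get_state(); print(s['t'],s['eef_pos'].round(4),s['width'],s['force'])
snap('side','s7'); snap('top','t7'); tilt('s7',zhi=.145); tilt('t7',zhi=.145)
E
```

```text
21.15 [0.5693 0.3097 0.0979] 0.015813004598073107 [-0.74708434 -1.11448768 -1.78896374]
s7 690 418 n [-0.898 -0.011  0.439] tilt 63.9 X [-0.0128  0.0171] Y [-0.0711  0.0678] z [0.0746 0.1324]
t7 610 610 n [-0.873 -0.005  0.488] tilt 60.8 X [-0.0161  0.0222] Y [-0.0689  0.0705] z [0.0642 0.1339]
```

Emit:
servo_tool(moves=[{"dx":-0.001,"dy":-0.001,"dz":0.004,"roll":0,"jaw":0.05},{"dx":-0.001,"dy":-0.001,"dz":0.004,"roll":0,"jaw":0.05},{"dx":-0.001,"dy":-0.001,"dz":0.004,"roll":0,"jaw":0.05},{"dx":-0.002,"dy":-0.002,"dz":0.006,"roll":0,"jaw":0.05},{"dx":-0.003,"dy":-0.003,"dz":0.008,"roll":0,"jaw":0.05},{"dx":-0.004,"dy":-0.005,"dz":0.01,"roll":0,"jaw":0.05},{"dx":-0.005,"dy":-0.006,"dz":0.012,"roll":0,"jaw":0.05},{"dx":-0.005,"dy":-0.006,"dz":0.012,"roll":0,"jaw":0.05},{"dx":-0.003,"dy":-0.003,"dz":0.006,"roll":0,"jaw":0.05},{"dx":0,"dy":0,"dz":0,"roll":0,"jaw":0.05}], newtons=20)

```text
t: 22.5
eef_pos: [0.5443, 0.2816, 0.1645]
ee_rot: [-3.14, -0.0, -0.698]
force: [0.4, -1.2, -3.7]
width: 0.012
gripper_force: 19.1
```

```bash
python3 - <<'E'
from h import *
s=get_state(); print(s['t'],s['eef_pos'].round(4),s['width'],s['force'])
snap('side','s8'); tilt('s8',c=(.54,.28),zhi=.22,zlo=.08)
E
```

```text
22.5 [0.5443 0.2816 0.1645] 0.01196757149304969 [ 0.41721287 -1.15980629 -3.71664407]
s8 757 757 n [-0.999 -0.009  0.031] tilt 88.2 X [-0.0109  0.0417] Y [-0.0743  0.0651] z [0.0914 0.1962]
```

The palette hangs vertical in the grip (width 12.0 mm). Next I fit the ledge frame and how far the slab hangs below the TCP.

```bash
cat >> h.py <<'E'
def ledge(f,yaw=42.2,c=(.499,-.339)):
    im,P,d=cloud(f); a=np.deg2rad(yaw); L=P[...,:2]-c; X=L@(np.cos(a),np.sin(a)); Y=L@(-np.sin(a),np.cos(a)); z=P[...,2]-.078
    m=(d>0)&(abs(X)<.06)&(abs(Y)<.1)&(z>-.012)&(z<.05); c18,s18=np.cos(np.pi/10),np.sin(np.pi/10)
    U=X*c18-z*s18; W=X*s18+z*c18     # rack frame, up to the unknown corner offset
    # search corner (x0): rail front U=x0*c18 ; ledge W=x0*s18
    best=max(((( m&(abs(U-x*c18)<.0012)&(W-x*s18>.003)).sum()+(m&(abs(W-x*s18)<.0012)&(U-x*c18<-.002)).sum()),x) for x in np.arange(-.03,.03,.0005)); x0=best[1]
    k=m&(abs(U-x0*c18)<.003)&(W-x0*s18>.006)&(W-x0*s18<.03); l=m&(abs(W-x0*s18)<.003)&(U-x0*c18<-.004)&(U-x0*c18>-.022)
    print(f,'x0',x0.round(4),best[0],'rail',k.sum(),'U',np.median(U[k])/c18 if k.sum() else 0,'ledge',l.sum(),'W',np.median(W[l])/s18 if l.sum() else 0)
    for n,q in(('rail',k),('ledge',l)):
        if q.sum()>30: print('  ',n,'Y',np.percentile(Y[q],[.5,99.5]).round(4),'slope U or W vs Y',np.polyfit(Y[q],(U if n=='rail' else W)[q],1).round(4))
    t=m&(z>.02); b=Y[t]; print('   Y all',np.percentile(Y[m],[.3,99.7]).round(4))
    x=c+x0*np.array([np.cos(a),np.sin(a)]); print('   corner',x.round(4))
E
python3 - <<'E'
from h import *
for f in('top1','side1','s8','t5'):ledge(f)
im,P,d=cloud('s8'); a=np.deg2rad(50); L=P[...,:2]-(.5443,.2816); X=L@(np.cos(a),np.sin(a)); Y=L@(-np.sin(a),np.cos(a)); z=P[...,2]
m=(d>0)&(abs(X)<.02)&(abs(Y)>.03)&(abs(Y)<.08)&(z>.1)&(z<.21); print('slab z',np.percentile(z[m],[.5,1,99]).round(4),'X',np.percentile(X[m],[2,50,98]).round(4),'Y',Y[m].min().round(4),Y[m].max().round(4))
k=(d>0)&(abs(X)<.02)&(abs(Y)>.05)&(abs(Y)<.066)
h,e=np.histogram(z[k],np.arange(.1,.22,.004)); print(dict(zip((e*1000).round().astype(int).tolist(),h.tolist())))
for s in(-1,1):
    q=k&(Y*s>0)&(z>.1)&(z<.21); print(s,np.percentile(z[q],[1,99]).round(4), np.median(X[q]).round(4))
E
```

```text
top1 x0 0.0015 564 rail 262 U 0.001279655791460924 ledge 423 W -0.000877182281506585
   rail Y [-0.0832  0.0859] slope U or W vs Y [0.0003 0.0013]
   ledge Y [-0.084   0.0854] slope U or W vs Y [ 0.0012 -0.0001]
   Y all [-0.0842  0.0858]
   corner [ 0.5001 -0.338 ]
side1 x0 0.004 2282 rail 1560 U 0.0042326434430556255 ledge 823 W 0.004196744740502348
   rail Y [-0.0847  0.0835] slope U or W vs Y [0.0007 0.004 ]
   ledge Y [-0.0844  0.0831] slope U or W vs Y [0.0006 0.0011]
   Y all [-0.085   0.0838]
   corner [ 0.502  -0.3363]
s8 x0 0.0045 2201 rail 1530 U 0.004284443173313006 ledge 806 W 0.0041154722509053
   rail Y [-0.0848  0.0833] slope U or W vs Y [0.0004 0.004 ]
   ledge Y [-0.0845  0.0834] slope U or W vs Y [0.0016 0.0011]
   Y all [-0.0849  0.0839]
   corner [ 0.5023 -0.336 ]
t5 x0 0.0015 572 rail 255 U 0.0012770728792245317 ledge 442 W -0.0006286490057008456
   rail Y [-0.0834  0.0856] slope U or W vs Y [0.002  0.0013]
   ledge Y [-0.0837  0.0856] slope U or W vs Y [ 0.0003 -0.0001]
   Y all [-0.084   0.0857]
   corner [ 0.5001 -0.338 ]
slab z [0.1316 0.1322 0.1961] X [-0.0136 -0.0071  0.0015] Y -0.0722 0.0682
{100: 0, 104: 0, 108: 0, 112: 0, 116: 0, 120: 0, 124: 0, 128: 2, 132: 20, 136: 22, 140: 21, 144: 21, 148: 21, 152: 18, 156: 22, 160: 22, 164: 20, 168: 23, 172: 20, 176: 19, 180: 28, 184: 22, 188: 20, 192: 29, 196: 4, 200: 0, 204: 0, 208: 0, 212: 0}
-1 [0.1334 0.1961] -0.0075
1 [0.1324 0.1958] -0.0068
```

Emit:
servo_tool(moves=[{"dx":-0.001,"dy":-0.015,"dz":0.002,"roll":-0.7,"jaw":0.05},{"dx":-0.003,"dy":-0.03,"dz":0.004,"roll":-0.7,"jaw":0.05},{"dx":-0.003,"dy":-0.04,"dz":0.004,"roll":-0.8,"jaw":0.05},{"dx":-0.003,"dy":-0.04,"dz":0,"roll":-0.8,"jaw":0.05},{"dx":-0.003,"dy":-0.04,"dz":0,"roll":-0.8,"jaw":0.05},{"dx":-0.003,"dy":-0.04,"dz":0,"roll":-0.8,"jaw":0.05},{"dx":-0.003,"dy":-0.04,"dz":0,"roll":-0.8,"jaw":0.05},{"dx":-0.003,"dy":-0.04,"dz":0,"roll":-0.8,"jaw":0.05},{"dx":-0.003,"dy":-0.04,"dz":0,"roll":-0.8,"jaw":0.05},{"dx":-0.003,"dy":-0.04,"dz":0,"roll":-0.8,"jaw":0.05}], newtons=25)

```text
t: 23.8
eef_pos: [0.515, -0.0858, 0.1738]
ee_rot: [3.142, -0.0, -0.836]
force: [-0.1, -0.1, -2.9]
width: 0.012
gripper_force: 24.3
```

Emit:
servo_tool(moves=[{"dx":-0.003,"dy":-0.04,"dz":0,"roll":0,"jaw":0.05},{"dx":-0.003,"dy":-0.04,"dz":0,"roll":0,"jaw":0.05},{"dx":-0.003,"dy":-0.04,"dz":0,"roll":0,"jaw":0.05},{"dx":-0.003,"dy":-0.04,"dz":0,"roll":0,"jaw":0.05},{"dx":-0.003,"dy":-0.04,"dz":0,"roll":0,"jaw":0.05},{"dx":-0.003,"dy":-0.03,"dz":0,"roll":0,"jaw":0.05},{"dx":-0.003,"dy":-0.02,"dz":0,"roll":0,"jaw":0.05},{"dx":-0.001,"dy":-0.009,"dz":0,"roll":0,"jaw":0.05},{"dx":0,"dy":0,"dz":0,"roll":0,"jaw":0.05},{"dx":0,"dy":0,"dz":0,"roll":0,"jaw":0.05}])

```text
t: 25.05
eef_pos: [0.4943, -0.3417, 0.1737]
ee_rot: [-3.141, 0.0, -0.834]
force: [-0.3, 0.5, -1.8]
width: 0.0117
gripper_force: 24.3
```

```bash
cat >> h.py <<'E'
def slab(f,C,yaw=42.2):
    im,P,d=cloud(f); a=np.deg2rad(yaw); L=P[...,:2]-C; X=L@(np.cos(a),np.sin(a)); Y=L@(-np.sin(a),np.cos(a)); z=P[...,2]
    m=(d>0)&(abs(X)<.045)&(abs(Y)<.08)&(abs(Y)>.03)&(z>.07)&(z<.23)
    print(f,m.sum())
    for s in(-1,1):
        q=m&(Y*s>0)
        for lo in np.arange(.08,.22,.01):
            k=q&(z>lo)&(z<lo+.01)
            if k.sum()>3: print('  ',s,round(lo,3),k.sum(),'X',np.percentile(X[k],[2,50,98]).round(4),'Yout',(Y[k]*s).max().round(4))
    q=m&(z>.115); print('   z',np.percentile(z[q],[.5,99.5]).round(4))
E
python3 - <<'E'
from h import *
s=get_state(); print(s['t'],s['eef_pos'].round(4),np.rad2deg(s['ee_rot'][2]),s['width'],s['force'])
snap('side','s9'); snap('top','t9'); slab('s9',(.5022,-.3361)); slab('t9',(.5001,-.338))
E
```

```text
25.05 [ 0.4943 -0.3417  0.1737] -47.775959074452594 0.011678625709344895 [-0.29596614  0.45045044 -1.77728105]
s9 4062
   -1 0.08 465 X [-0.0217 -0.008   0.0044] Yout 0.0797
   -1 0.09 218 X [0.0019 0.0053 0.0087] Yout 0.0799
   -1 0.1 206 X [0.0054 0.0085 0.0127] Yout 0.0799
   -1 0.11 5 X [0.0083 0.0087 0.0104] Yout 0.0768
   -1 0.13 5 X [-0.0195 -0.0186 -0.0162] Yout 0.0696
   -1 0.14 145 X [-0.0214 -0.0197 -0.0178] Yout 0.0691
   -1 0.15 164 X [-0.0209 -0.0187 -0.0166] Yout 0.0691
   -1 0.16 165 X [-0.0199 -0.0173 -0.0156] Yout 0.069
   -1 0.17 176 X [-0.0182 -0.0163 -0.0141] Yout 0.0692
   -1 0.18 159 X [-0.0172 -0.0153 -0.0135] Yout 0.0694
   -1 0.19 84 X [-0.0158 -0.014  -0.012 ] Yout 0.069
   -1 0.2 86 X [-0.0139 -0.0113 -0.0025] Yout 0.0692
   1 0.08 427 X [-0.0212 -0.0084  0.0046] Yout 0.08
   1 0.09 192 X [0.0027 0.0056 0.0086] Yout 0.0799
   1 0.1 186 X [0.0059 0.0086 0.0141] Yout 0.0798
   1 0.14 136 X [-0.0215 -0.0199 -0.0176] Yout 0.0707
   1 0.15 160 X [-0.021  -0.0186 -0.0165] Yout 0.0701
   1 0.16 158 X [-0.0197 -0.0175 -0.0157] Yout 0.0708
   1 0.17 165 X [-0.0183 -0.0163 -0.0143] Yout 0.0708
   1 0.18 159 X [-0.0172 -0.0152 -0.0134] Yout 0.0705
   1 0.19 121 X [-0.0161 -0.0141 -0.0122] Yout 0.0705
   1 0.2 144 X [-0.0146 -0.0109 -0.0023] Yout 0.0707
   z [0.1403 0.2051]
t9 515
   1 0.08 99 X [-0.0208 -0.0076  0.0042] Yout 0.0798
   1 0.09 26 X [0.0032 0.0056 0.007 ] Yout 0.0798
   1 0.1 72 X [0.0069 0.0112 0.0156] Yout 0.0797
   1 0.11 18 X [0.0098 0.0123 0.0147] Yout 0.0795
   1 0.14 14 X [-0.0202 -0.0189 -0.0102] Yout 0.0724
   1 0.15 13 X [-0.0194 -0.0187 -0.008 ] Yout 0.0717
   1 0.16 20 X [-0.0183 -0.0172 -0.0075] Yout 0.073
   1 0.17 11 X [-0.0169 -0.0124 -0.0066] Yout 0.0723
   1 0.18 15 X [-0.0161 -0.0153 -0.0052] Yout 0.0729
   1 0.19 28 X [-0.0151 -0.0134 -0.0031] Yout 0.073
   1 0.2 119 X [-0.013  -0.0075 -0.0017] Yout 0.072
   z [0.1407 0.2081]
```

Emit:
servo_tool(moves=[{"dx":0.002,"dy":0.0008,"dz":0,"roll":0,"jaw":0.05},{"dx":0.002,"dy":0.0008,"dz":-0.008,"roll":0,"jaw":0.05},{"dx":0,"dy":0,"dz":-0.012,"roll":0,"jaw":0.05},{"dx":0,"dy":0,"dz":-0.012,"roll":0,"jaw":0.05},{"dx":0,"dy":0,"dz":-0.01,"roll":0,"jaw":0.05},{"dx":0,"dy":0,"dz":-0.006,"roll":0,"jaw":0.05},{"dx":0,"dy":0,"dz":-0.003,"roll":0,"jaw":0.05},{"dx":0,"dy":0,"dz":0,"roll":0,"jaw":0.05},{"dx":0,"dy":0,"dz":0,"roll":0,"jaw":0.05},{"dx":0,"dy":0,"dz":0,"roll":0,"jaw":0.05}], newtons=12)

```text
t: 26.4
eef_pos: [0.4984, -0.3409, 0.123]
ee_rot: [-3.141, -0.001, -0.834]
force: [-0.0, 0.6, -2.8]
width: 0.0122
gripper_force: 11.6
```

Emit:
servo_tool(moves=[{"dx":0,"dy":0,"dz":-0.001,"roll":0,"jaw":0.05},{"dx":0,"dy":0,"dz":-0.001,"roll":0,"jaw":0.05},{"dx":0,"dy":0,"dz":-0.001,"roll":0,"jaw":0.05},{"dx":0,"dy":0,"dz":-0.001,"roll":0,"jaw":0.05},{"dx":0,"dy":0,"dz":-0.001,"roll":0,"jaw":0.05},{"dx":0,"dy":0,"dz":-0.001,"roll":0,"jaw":0.05},{"dx":0,"dy":0,"dz":0,"roll":0,"jaw":0.05},{"dx":0,"dy":0,"dz":0,"roll":0,"jaw":0.05},{"dx":0,"dy":0,"dz":0,"roll":0,"jaw":0.05},{"dx":0,"dy":0,"dz":0,"roll":0,"jaw":0.05}], newtons=7)

```text
t: 27.65
eef_pos: [0.4985, -0.3408, 0.1177]
ee_rot: [-3.141, -0.001, -0.834]
force: [-1.6, 2.1, 5.2]
width: 0.0121
gripper_force: 7.0
```

```bash
python3 - <<'E'
from h import *
s=get_state(); print(s['t'],s['eef_pos'].round(4),s['width'],s['force'])
snap('side','s10'); slab('s10',(.5022,-.3361))
E
```

```text
27.65 [ 0.4985 -0.3408  0.1177] 0.012134305557858853 [-1.6331717   2.14725784  5.18294921]
s10 2690
   -1 0.08 326 X [-0.0215 -0.0132  0.0026] Yout 0.0799
   -1 0.09 157 X [-0.0135 -0.0114  0.0064] Yout 0.0799
   -1 0.1 172 X [-0.0131 -0.0108  0.0106] Yout 0.0798
   -1 0.11 145 X [-0.0124 -0.0106  0.01  ] Yout 0.0798
   -1 0.12 69 X [-0.0123 -0.0106 -0.0084] Yout 0.0709
   -1 0.13 58 X [-0.0115 -0.0102 -0.0085] Yout 0.0712
   -1 0.14 98 X [-0.0111 -0.0082  0.0013] Yout 0.0713
   -1 0.21 14 X [0.0047 0.0059 0.0073] Yout 0.0402
   -1 0.22 189 X [-0.0444 -0.0047  0.0342] Yout 0.0405
   1 0.08 317 X [-0.0211 -0.0132  0.0041] Yout 0.0799
   1 0.09 156 X [-0.0128 -0.011   0.0072] Yout 0.0799
   1 0.1 167 X [-0.0125 -0.0106  0.0146] Yout 0.0799
   1 0.11 125 X [-0.0125 -0.0105  0.0097] Yout 0.0772
   1 0.12 97 X [-0.012  -0.0105 -0.0087] Yout 0.0686
   1 0.13 99 X [-0.012  -0.0102 -0.0074] Yout 0.0687
   1 0.14 172 X [-0.0111 -0.0078  0.0015] Yout 0.0687
   1 0.21 18 X [0.0044 0.0061 0.0073] Yout 0.0367
   1 0.22 142 X [-0.0446 -0.0144  0.0346] Yout 0.0369
   z [0.1151 0.23  ]
```

Seated in the corner, nearly vertical, centred within 1 mm. I ease the top back onto the rail with a light grip.

Emit:
servo_tool(moves=[{"dx":0.0015,"dy":0.0013,"dz":0,"roll":0,"jaw":0.1},{"dx":0.0015,"dy":0.0013,"dz":0,"roll":0,"jaw":0.1},{"dx":0.0015,"dy":0.0013,"dz":0,"roll":0,"jaw":0.1},{"dx":0.0015,"dy":0.0013,"dz":0,"roll":0,"jaw":0.1},{"dx":0.0015,"dy":0.0013,"dz":0,"roll":0,"jaw":0.1},{"dx":0.0015,"dy":0.0013,"dz":0,"roll":0,"jaw":0.1},{"dx":0.0015,"dy":0.0013,"dz":-0.001,"roll":0,"jaw":0.1},{"dx":0.0015,"dy":0.0013,"dz":-0.001,"roll":0,"jaw":0.1},{"dx":0,"dy":0,"dz":0,"roll":0,"jaw":0.1},{"dx":0,"dy":0,"dz":0,"roll":0,"jaw":0.1}], newtons=4)

```text
t: 28.95
eef_pos: [0.5103, -0.3303, 0.1147]
ee_rot: [-3.141, -0.0, -0.834]
force: [-1.0, 0.3, 0.8]
width: 0.0133
gripper_force: 4.3
```

```bash
python3 - <<'E'
from h import *
s=get_state(); print(s['t'],s['eef_pos'].round(4),s['width'],s['force'])
snap('side','s11'); slab('s11',(.5022,-.3361))
E
```

```text
28.95 [ 0.5103 -0.3303  0.1147] 0.013260030960054745 [-1.00382016  0.27294467  0.78603099]
s11 3124
   -1 0.08 368 X [-0.0218 -0.0123  0.003 ] Yout 0.0799
   -1 0.09 204 X [-0.0103 -0.0075  0.007 ] Yout 0.08
   -1 0.1 220 X [-0.0077 -0.0042  0.0128] Yout 0.0798
   -1 0.11 177 X [-0.0041 -0.0012  0.0102] Yout 0.0797
   -1 0.12 131 X [-0.0015  0.0008  0.0036] Yout 0.0714
   -1 0.13 73 X [0.0018 0.0041 0.0068] Yout 0.071
   -1 0.14 69 X [0.0041 0.0078 0.0179] Yout 0.0703
   -1 0.21 29 X [-0.0047  0.022   0.024 ] Yout 0.0406
   -1 0.22 235 X [-0.0296 -0.0045  0.0427] Yout 0.0407
   1 0.08 350 X [-0.0213 -0.0116  0.0034] Yout 0.08
   1 0.09 191 X [-0.0099 -0.0069  0.0077] Yout 0.0798
   1 0.1 202 X [-0.0075 -0.0038  0.0146] Yout 0.0798
   1 0.11 150 X [-0.004  -0.0013  0.0084] Yout 0.0791
   1 0.12 140 X [-0.0012  0.0011  0.0041] Yout 0.0683
   1 0.13 117 X [0.002  0.0044 0.0068] Yout 0.0684
   1 0.14 122 X [0.0049 0.0085 0.0167] Yout 0.0684
   1 0.21 22 X [-0.0073  0.0219  0.0245] Yout 0.0364
   1 0.22 153 X [-0.0294 -0.0023  0.0442] Yout 0.0366
   z [0.1153 0.2281]
```

Emit:
servo_tool(moves=[{"dx":0.001,"dy":0.001,"dz":0,"roll":0,"jaw":0.1},{"dx":0.001,"dy":0.001,"dz":0,"roll":0,"jaw":0.1},{"dx":0,"dy":0,"dz":0,"roll":0,"jaw":0.16},{"dx":0,"dy":0,"dz":0,"roll":0,"jaw":0.18},{"dx":0,"dy":0,"dz":0,"roll":0,"jaw":0.2},{"dx":0,"dy":0,"dz":0,"roll":0,"jaw":0.23},{"dx":0,"dy":0,"dz":0,"roll":0,"jaw":0.27},{"dx":0,"dy":0,"dz":0,"roll":0,"jaw":0.33},{"dx":0,"dy":0,"dz":0,"roll":0,"jaw":0.4},{"dx":0,"dy":0,"dz":0,"roll":0,"jaw":0.45}], newtons=4)

```text
t: 30.25
eef_pos: [0.5122, -0.3284, 0.1147]
ee_rot: [-3.142, -0.0, -0.834]
force: [-0.1, 0.6, 1.5]
width: 0.0375
gripper_force: 0.0
```

Emit:
servo_tool(moves=[{"dx":0,"dy":0,"dz":0,"roll":0,"jaw":0.45},{"dx":0,"dy":0,"dz":0,"roll":0,"jaw":0.45},{"dx":0,"dy":0,"dz":0.006,"roll":0,"jaw":0.45},{"dx":0,"dy":0,"dz":0.01,"roll":0,"jaw":0.45},{"dx":0,"dy":0,"dz":0.02,"roll":0,"jaw":0.45},{"dx":0,"dy":0,"dz":0.03,"roll":0,"jaw":0.45},{"dx":0,"dy":0,"dz":0.03,"roll":0,"jaw":0.45},{"dx":0,"dy":0.02,"dz":0.02,"roll":0,"jaw":0.45},{"dx":0,"dy":0.03,"dz":0,"roll":0,"jaw":0.45},{"dx":0,"dy":0.03,"dz":0,"roll":0,"jaw":0.45}])

```text
t: 31.5
eef_pos: [0.512, -0.2468, 0.2313]
ee_rot: [-3.141, -0.0, -0.835]
force: [0.8, 0.7, 0.2]
width: 0.0394
gripper_force: 0.0
```

Emit:
servo_tool(moves=[{"dx":0,"dy":0.04,"dz":0,"roll":0,"jaw":0.45},{"dx":0,"dy":0.04,"dz":0,"roll":0,"jaw":0.45},{"dx":0,"dy":0.04,"dz":0,"roll":0,"jaw":0.45},{"dx":0,"dy":0.04,"dz":0,"roll":0,"jaw":0.45},{"dx":0,"dy":0.03,"dz":0,"roll":0,"jaw":0.45},{"dx":0,"dy":0.01,"dz":0,"roll":0,"jaw":0.45},{"dx":0,"dy":0,"dz":0,"roll":0,"jaw":0.45},{"dx":0,"dy":0,"dz":0,"roll":0,"jaw":0.45},{"dx":0,"dy":0,"dz":0,"roll":0,"jaw":0.45},{"dx":0,"dy":0,"dz":0,"roll":0,"jaw":0.45}])

```text
t: 32.75
eef_pos: [0.5122, -0.049, 0.2306]
ee_rot: [3.141, 0.0, -0.836]
force: [-0.7, 0.3, 0.1]
width: 0.0392
gripper_force: 0.0
```

```bash
python3 - <<'E'
from h import *
s=get_state(); print(s['t'],s['eef_pos'].round(4),s['width'],s['force'])
snap('side','s12'); snap('top','t12'); slab('s12',(.5022,-.3361))
im=cloud('s12')[0]; cv2.imwrite('pics/c6.png',im[:,:,::-1])
E
```

```text
32.75 [ 0.5122 -0.049   0.2306] 0.039214839431295154 [-0.69676453  0.27393095  0.10593981]
s12 3097
   -1 0.08 349 X [-0.0216 -0.0131  0.003 ] Yout 0.08
   -1 0.09 214 X [-0.0118 -0.0083  0.0062] Yout 0.0797
   -1 0.1 227 X [-0.0077 -0.0042  0.0118] Yout 0.08
   -1 0.11 194 X [-0.0044 -0.0008  0.0107] Yout 0.0796
   -1 0.12 197 X [-0.0003  0.0029  0.0062] Yout 0.0715
   -1 0.13 194 X [0.0035 0.0065 0.0095] Yout 0.0713
   -1 0.14 167 X [0.0075 0.0107 0.0192] Yout 0.0704
   1 0.08 335 X [-0.0213 -0.0124  0.0033] Yout 0.0799
   1 0.09 197 X [-0.0109 -0.0076  0.0073] Yout 0.0797
   1 0.1 210 X [-0.0074 -0.0039  0.0132] Yout 0.0796
   1 0.11 171 X [-0.0036 -0.0005  0.011 ] Yout 0.0798
   1 0.12 161 X [0.     0.0031 0.0065] Yout 0.0686
   1 0.13 168 X [0.0032 0.0068 0.0105] Yout 0.0686
   1 0.14 143 X [0.007  0.0111 0.0193] Yout 0.0678
   z [0.1152 0.145 ]
```

View pics/c6.png

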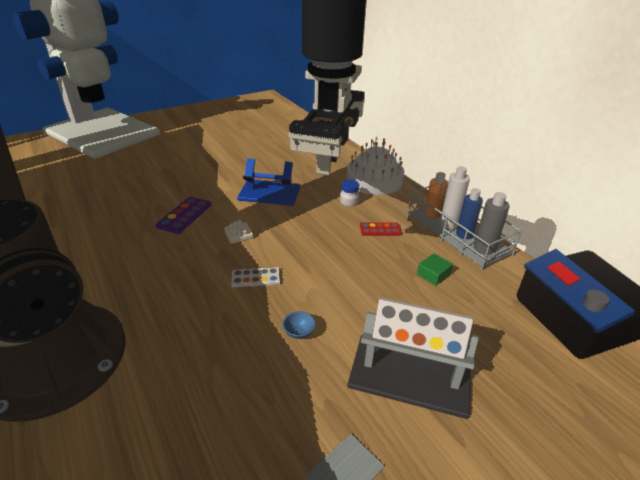

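The palette stands on the ledge, wells out, centred, and nothing else has moved. Its lean reads about 20°, so I check flushness against the rail's own measured angle.

```bash
cat > fl.py <<'E'
from h import *
def ang(f,C,zlo,zhi,front,yr=(0,.066),yaw=42.2):
    im,P,d=cloud(f); a=np.deg2rad(yaw); L=P[...,:2]-C; X=L@(np.cos(a),np.sin(a)); Y=L@(-np.sin(a),np.cos(a)); z=P[...,2]-.078
    m=(d>0)&(abs(Y)<yr[1])&(z>zlo)&(z<zhi)&(abs(X-(z*.325+front))<.004)
    A=np.c_[z[m],Y[m],np.ones(m.sum())]; w=np.linalg.lstsq(A,X[m],rcond=None)[0]; r=X[m]-A@w; k=abs(r)<.002
    w=np.linalg.lstsq(A[k],X[m][k],rcond=None)[0]; print(f,k.sum(),'lean',np.rad2deg(np.arctan(w[0])).round(2),'yaw err',np.rad2deg(np.arctan(w[1])).round(2),'X at z=0',w[2].round(4),'at rail top',(w[2]+w[0]*.032).round(4))
import sys
ang('side1',(.5022,-.3361),.006,.028,0)
ang('s8',(.5022,-.3361),.006,.028,0)
for f in sys.argv[1:]: ang(f,(.5022,-.3361),.008,.058,-.0126)
E
python3 fl.py s12
```

```text
side1 1091 lean 18.48 yaw err -0.05 X at z=0 -0.0002 at rail top 0.0104
s8 1056 lean 17.36 yaw err 0.12 X at z=0 0.0001 at rail top 0.0101
s12 2619 lean 20.65 yaw err 0.17 X at z=0 -0.0148 at rail top -0.0027
```

The bottom edge sits about 2 mm off the rail (lean 20.6° instead of 18°). I'll nudge it in low on the front face with closed fingertips.

Emit:
servo_tool(moves=[{"dx":-0.006,"dy":-0.03,"dz":0,"roll":0,"jaw":0},{"dx":-0.007,"dy":-0.045,"dz":0,"roll":0,"jaw":0},{"dx":-0.007,"dy":-0.045,"dz":0,"roll":0,"jaw":0},{"dx":-0.007,"dy":-0.045,"dz":0,"roll":0,"jaw":0},{"dx":-0.007,"dy":-0.045,"dz":0,"roll":0,"jaw":0},{"dx":-0.007,"dy":-0.045,"dz":0,"roll":0,"jaw":0},{"dx":-0.006,"dy":-0.04,"dz":0,"roll":0,"jaw":0},{"dx":-0.004,"dy":-0.029,"dz":0,"roll":0,"jaw":0},{"dx":0,"dy":0,"dz":-0.02,"roll":0,"jaw":0},{"dx":0,"dy":0,"dz":-0.02,"roll":0,"jaw":0}], newtons=20)

```text
t: 34.1
eef_pos: [0.4609, -0.3732, 0.19]
ee_rot: [-3.142, 0.0, -0.836]
force: [0.2, 0.5, 0.0]
width: 0.0005
gripper_force: 0.0
```

Emit:
servo_tool(moves=[{"dx":0,"dy":0,"dz":-0.03,"roll":0,"jaw":0},{"dx":0,"dy":0,"dz":-0.03,"roll":0,"jaw":0},{"dx":0,"dy":0,"dz":-0.03,"roll":0,"jaw":0},{"dx":0,"dy":0,"dz":-0.02,"roll":0,"jaw":0},{"dx":0,"dy":0,"dz":-0.01,"roll":0,"jaw":0},{"dx":0,"dy":0,"dz":0,"roll":0,"jaw":0},{"dx":0,"dy":0,"dz":0,"roll":0,"jaw":0},{"dx":0,"dy":0,"dz":0,"roll":0,"jaw":0},{"dx":0,"dy":0,"dz":0,"roll":0,"jaw":0},{"dx":0,"dy":0,"dz":0,"roll":0,"jaw":0}])

```text
t: 35.35
eef_pos: [0.4614, -0.3724, 0.071]
ee_rot: [-3.141, -0.0, -0.834]
force: [-0.5, -0.1, 0.8]
width: 0.0003
gripper_force: 0.0
```

```bash
python3 - <<'E'
from h import *
s=get_state(); print(s['t'],s['eef_pos'].round(4),s['width'],s['force'])
snap('side','s13')
im,P,d=cloud('s13'); a=np.deg2rad(42.2); L=P[...,:2]-(.5022,-.3361); X=L@(np.cos(a),np.sin(a)); Y=L@(-np.sin(a),np.cos(a)); z=P[...,2]
for lo in np.arange(.08,.17,.006):
    m=(d>0)&(abs(Y)<.012)&(z>lo)&(z<lo+.006)&(X<-.02)&(X>-.16)
    if m.sum()>2: print(round(lo,3),m.sum(),np.percentile(X[m],[3,50,97]).round(4))
E
python3 fl.py s13
```

```text
35.35 [ 0.4614 -0.3724  0.071 ] 0.00027588008902176267 [-0.52399138 -0.10483064  0.77966599]
0.158 40 [-0.1424 -0.1411 -0.14  ]
0.164 110 [-0.142  -0.1403 -0.0854]
0.17 120 [-0.1419 -0.0882 -0.0854]
side1 1091 lean 18.48 yaw err -0.05 X at z=0 -0.0002 at rail top 0.0104
s8 1056 lean 17.36 yaw err 0.12 X at z=0 0.0001 at rail top 0.0101
s13 868 lean 20.55 yaw err 0.07 X at z=0 -0.0146 at rail top -0.0026
```

Emit:
servo_tool(moves=[{"dx":0.0022,"dy":0.002,"dz":0,"roll":0,"jaw":0},{"dx":0.0022,"dy":0.002,"dz":0,"roll":0,"jaw":0},{"dx":0.0022,"dy":0.002,"dz":0,"roll":0,"jaw":0},{"dx":0.0022,"dy":0.002,"dz":0,"roll":0,"jaw":0},{"dx":0.0022,"dy":0.002,"dz":0,"roll":0,"jaw":0},{"dx":0.0022,"dy":0.002,"dz":0,"roll":0,"jaw":0},{"dx":0.0022,"dy":0.002,"dz":0,"roll":0,"jaw":0},{"dx":0.001,"dy":0.001,"dz":0,"roll":0,"jaw":0},{"dx":0,"dy":0,"dz":0,"roll":0,"jaw":0},{"dx":0,"dy":0,"dz":0,"roll":0,"jaw":0}])

```text
t: 36.65
eef_pos: [0.4776, -0.3574, 0.0707]
ee_rot: [3.142, 0.0, -0.834]
force: [-0.3, -0.2, 0.9]
width: 0.0004
gripper_force: 0.0
```

```bash
python3 - <<'E'
from h import *
s=get_state(); print(s['eef_pos'].round(4),s['force']); snap('side','s14')
E
python3 fl.py s14|tail -1
```

```text
[ 0.4776 -0.3574  0.0707] [-0.3194242  -0.22501356  0.89703733]
s14 839 lean 20.49 yaw err 0.09 X at z=0 -0.0147 at rail top -0.0027
```

Emit:
servo_tool(moves=[{"dx":0.0007,"dy":0.0006,"dz":0,"roll":0,"jaw":0},{"dx":0.0007,"dy":0.0006,"dz":0,"roll":0,"jaw":0},{"dx":0.0007,"dy":0.0006,"dz":0,"roll":0,"jaw":0},{"dx":0.0007,"dy":0.0006,"dz":0,"roll":0,"jaw":0},{"dx":0.0007,"dy":0.0006,"dz":0,"roll":0,"jaw":0},{"dx":0.0007,"dy":0.0006,"dz":0,"roll":0,"jaw":0},{"dx":0.0007,"dy":0.0006,"dz":0,"roll":0,"jaw":0},{"dx":0.0007,"dy":0.0006,"dz":0,"roll":0,"jaw":0},{"dx":0,"dy":0,"dz":0,"roll":0,"jaw":0},{"dx":0,"dy":0,"dz":0,"roll":0,"jaw":0}])

```text
t: 37.95
eef_pos: [0.4832, -0.3526, 0.0706]
ee_rot: [3.142, 0.0, -0.834]
force: [-0.1, -0.7, -1.5]
width: 0.0004
gripper_force: 0.2
```

```bash
python3 - <<'E'
from h import *
s=get_state(); print(s['eef_pos'].round(4),s['force']); snap('side','s15')
E
python3 fl.py s15|tail -1
```

```text
[ 0.4832 -0.3526  0.0706] [-0.09896848 -0.69612203 -1.53137471]
s15 810 lean 20.65 yaw err 0.02 X at z=0 -0.0147 at rail top -0.0027
```

Emit:
servo_tool(moves=[{"dx":0.0005,"dy":0.0005,"dz":0,"roll":0,"jaw":0},{"dx":0.0005,"dy":0.0005,"dz":0,"roll":0,"jaw":0},{"dx":0.0005,"dy":0.0005,"dz":0,"roll":0,"jaw":0},{"dx":0.0005,"dy":0.0005,"dz":0,"roll":0,"jaw":0},{"dx":0,"dy":0,"dz":0,"roll":0,"jaw":0},{"dx":0,"dy":0,"dz":0,"roll":0,"jaw":0},{"dx":0,"dy":0,"dz":0,"roll":0,"jaw":0},{"dx":0,"dy":0,"dz":0,"roll":0,"jaw":0},{"dx":0,"dy":0,"dz":0,"roll":0,"jaw":0},{"dx":0,"dy":0,"dz":0,"roll":0,"jaw":0}])

```text
t: 39.25
eef_pos: [0.4837, -0.3517, 0.0705]
ee_rot: [3.139, 0.001, -0.835]
force: [-4.4, -9.1, -1.8]
width: 0.0004
gripper_force: 4.4
```

```bash
python3 - <<'E'
from h import *
s=get_state(); print(s['eef_pos'].round(4),s['force']); snap('side','s16')
E
python3 fl.py s16|tail -1
```

```text
[ 0.4837 -0.3517  0.0705] [-4.44936485 -9.12681514 -1.7777525 ]
s16 774 lean 18.04 yaw err 0.03 X at z=0 -0.0129 at rail top -0.0025
```

The lean is now 18.0°, flush. I back off gently.

Emit:
servo_tool(moves=[{"dx":-0.001,"dy":-0.001,"dz":0,"roll":0,"jaw":0},{"dx":-0.001,"dy":-0.001,"dz":0,"roll":0,"jaw":0},{"dx":-0.002,"dy":-0.002,"dz":0,"roll":0,"jaw":0},{"dx":-0.004,"dy":-0.004,"dz":0,"roll":0,"jaw":0},{"dx":-0.007,"dy":-0.006,"dz":0,"roll":0,"jaw":0},{"dx":-0.01,"dy":-0.009,"dz":0.005,"roll":0,"jaw":0},{"dx":0,"dy":0,"dz":0.03,"roll":0,"jaw":0},{"dx":0,"dy":0,"dz":0.04,"roll":0,"jaw":0},{"dx":0,"dy":0,"dz":0.05,"roll":0,"jaw":0},{"dx":0,"dy":0,"dz":0.04,"roll":0,"jaw":0}])

```text
t: 40.55
eef_pos: [0.4598, -0.3744, 0.2383]
ee_rot: [-3.141, -0.002, -0.835]
force: [0.5, -0.7, -0.3]
width: 0.0004
gripper_force: 0.0
```

Emit:
servo_tool(moves=[{"dx":0.006,"dy":0.04,"dz":0,"roll":0,"jaw":0},{"dx":0.006,"dy":0.04,"dz":0,"roll":0,"jaw":0},{"dx":0.006,"dy":0.04,"dz":0,"roll":0,"jaw":0},{"dx":0.006,"dy":0.04,"dz":0,"roll":0,"jaw":0},{"dx":0.006,"dy":0.04,"dz":0,"roll":0,"jaw":0},{"dx":0.006,"dy":0.04,"dz":0,"roll":0,"jaw":0},{"dx":0.006,"dy":0.03,"dz":0,"roll":0,"jaw":0},{"dx":0,"dy":0,"dz":0,"roll":0,"jaw":0},{"dx":0,"dy":0,"dz":0,"roll":0,"jaw":0},{"dx":0,"dy":0,"dz":0,"roll":0,"jaw":0}])

```text
t: 41.8
eef_pos: [0.502, -0.1045, 0.2357]
ee_rot: [3.142, -0.0, -0.836]
force: [0.2, -0.6, 0.2]
width: 0.0006
gripper_force: 0.0
```

```bash
python3 - <<'E'
from h import *
s=get_state(); print(s['t'],s['eef_pos'].round(4),s['force']); snap('side','s17'); slab('s17',(.5022,-.3361))
E
python3 fl.py s17|tail -1
```

```text
41.8 [ 0.502  -0.1045  0.2357] [ 0.22596519 -0.61953915  0.16542287]
s17 3065
   -1 0.08 375 X [-0.0214 -0.0121  0.0032] Yout 0.0799
   -1 0.09 204 X [-0.0108 -0.0071  0.0064] Yout 0.0797
   -1 0.1 218 X [-0.007  -0.0038  0.0121] Yout 0.0798
   -1 0.11 187 X [-0.0037 -0.0007  0.0099] Yout 0.0798
   -1 0.12 178 X [-0.0002  0.0023  0.005 ] Yout 0.0711
   -1 0.13 196 X [0.0024 0.0057 0.0091] Yout 0.0709
   -1 0.14 169 X [0.0062 0.0099 0.0184] Yout 0.0703
   1 0.08 351 X [-0.0216 -0.0116  0.0037] Yout 0.0799
   1 0.09 194 X [-0.0103 -0.0067  0.0074] Yout 0.0798
   1 0.1 209 X [-0.0069 -0.003   0.0143] Yout 0.0797
   1 0.11 153 X [-0.0032 -0.0005  0.0031] Yout 0.0797
   1 0.12 161 X [-0.0005  0.0025  0.0052] Yout 0.0685
   1 0.13 161 X [0.0031 0.0059 0.0092] Yout 0.0686
   1 0.14 147 X [0.0058 0.0098 0.0184] Yout 0.0684
   z [0.1152 0.1452]
s17 2528 lean 18.14 yaw err 0.12 X at z=0 -0.013 at rail top -0.0025
```

Flush at 18.1°, centred within 1 mm, gripper clear. I hand it in.

```bash
python3 -c "
from station import *
print(job_done())"
```

```text
the job is handed in; nothing more can be done
None
```

I handed the job in at about 42 s: the palette was laid on the blue stand, released and regripped by its upper edge, and it now stands on the ledge with wells out, centred within about 1 mm and flush to the rail after a small fingertip push at its lower edge; the other things on the bench look unmoved.

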